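# Put the saw's loose kit back into its foam tray

### The arm

A 7-joint arm with a two-finger parallel gripper is mounted at the origin on a cart in front of the work surface, level with it; the furniture and walls round the work are solid. World frame = base frame: x ahead of the robot, y to its left, z up, the work surface at z = 0. Lengths are in m, angles in degrees, forces in N, time in s.
With the tool pointing down it reaches from about 0.425 to 0.875 m from the base axis. Payload 4.7 kg.
Tool frame: the origin (TCP) lies midway between the tips of the shut fingers; the grasp point (between the pads) lies 19 mm behind it; z points along the fingers, y is the line along which they close (so a half turn about z gives the same grasp; the last joint's range is limited). The gripper opens to 87 mm and grips with 3 to 60 N. Pads are 19 mm wide; open, the fingers measure 117 mm over their backs; the gripper's body (75 mm by 190 mm) begins 51 mm behind the grasp point.
Start: joints at [-62.504, 18.392, -4.016, 83.108, 1.295, 78.541, -3.26], TCP at [0.292, 0.581, 0.223] pointing down, gripper open.
Joint ranges: [-163.93, 163.93], [-17.29, 119.83], [-79.2, 71.16], [3.27, 140.29], [-89.18, 269.18], [5.43, 117.66], [-154.24, 154.24]. Speed limits (degrees/s): [147.25, 147.25, 180, 180, 180, 180, 180].

### API

Orientations are given as [roll, pitch, yaw] about the fixed x, y, z axes, in that order (R = Rz(yaw) Ry(pitch) Rx(roll)).
In Python, from cell import env gives the robot as it stands.
- The arm moves only by the tool step_arm, never from a script. Its argument "moves" is a list of rows, each an object with "dp": the shift along the tool's x, y, z in mm, a list of three; "dr": the turn, a rotation vector about the tool's x, y, z in rad, a list of three; "fingers": the closure, from 0 (fully open) to 1 (shut). In form: [{"dp": [dx, dy, dz], "dr": [ax, ay, az], "fingers": fingers}, ...]. A call has exactly 5 rows; each row shifts and turns the commanded pose from where the row before left it, along the tool's axes as they then stand; what a row does not reach is not made up. A row lasts 1/8 s, in which the tool goes at most 62.5 mm and 10.7 degrees, less where a joint would pass 70% of its speed; a pose out of reach is approached as far as the arm can. A call with a gripper value outside its range is refused whole. The fingers move at their own pace and stop on an object; "squeeze" is the grip in N (left out, the last holds). Time passes only in rows, so rows that do not move let the fingers close, or fill a call up. It gives the time, the measured TCP pose, the force, the opening and the grip force at its end, in the units of the state.
- env.get_obs(): the state, without advancing time (a new reading comes with each control period).
- env.read_camera(name): name is "side" or "top" or "wrist"; returns the picture (480x640x3 uint8, red, green, blue); there is no depth.
- env.camera_model(name): a dict with "fx", "fy", "cx", "cy" (pixels), "R" (3x3) and "t" (3): a world point X has camera coordinates R X + t. Camera axes: x right, y down, z forward; pixel columns grow to the right and rows downward; lengths in m; the calibration is good to about 2 mm. A picture is of the moment at which its call begins: read the wrist's pose just before it. camera_model takes no time and is no camera call; for the wrist camera it gives the pose at the moment of the call.
- env.sign_off(): hands the job in; it is judged then, once.
The state is a dict: "time_s": time; "qpos": joint angles; "joint_velocities": joint speeds; "effort": joint torques, N m; "tool_pos": TCP position; "tool_rot": TCP orientation; "force": force on the tool from outside, world axes, zero at the start; "wrist_torque": the same for the moment, N m; "grip_width": finger opening in m; "grasp_force": force on a finger pad.
Only numpy, scipy, OpenCV 4.12 (cv2) and the standard library are available. Lean on these libraries where they do the work, as an engineer would, in place of code of your own. Each camera call takes 0.05 s, during which the arm holds its last target. There are 200 camera calls.

### The job

Put the saw's four loose kit items that lie on the grey felt mat (the spare fence stop, the tape measure, the spare star knob and the hex key) back into the foam tray, each the same side up as it is now and fully down in the cut-out made for its shape. The sawn offcut and the sanding block are still in use: leave them lying where they are.

Things in the scene. Friction and masses are not known exactly. Their poses are not given: they have to be found in the camera images.
- stop_block: Fence stop: white block with a black star knob on a stud, 54x60x66 mm, 280 g. Origin: centre of that outline's underside, z up. Block x -13 to 27, y -30 to 30, z 0 to 26 mm; nose on its -x side (x -27 to -13, y 12 to 30). Knob 38 mm across at x 7, y -8, z 50 to 63 mm; thin stud below it. Grip the knob from above. Turned at most 0.6 rad from world axes.
- tape_measure: Black tape measure with orange ribs, 58x98x64 mm, 320 g, standing upright. Origin: centre of the underside, z up, y along its length. Flat sides face +x and -x, 56 mm apart: grip across them. Case covers y -42 to 49 mm and is 61 mm high in the middle. Its x is at most 0.6 rad from world x.
- star_knob: Loose black star knob lying on its face, stud up, 50 g. Origin: centre of the underside, z up along the stud. Head 44 mm across, z 0 to 14 mm; round boss 18 mm across, z 14 to 27 mm (grip here); stud 8 mm across up to z 50 mm. Any turn about z.
- hex_key: Dark steel L-shaped hex key lying flat, 38x104x9 mm, 40 g. Origin: centre of that outline's underside, z up. Long arm, 9 mm thick, along y at x -15 mm, y -52 to 52 mm; short arm along x at y 48 mm, x -15 to 19 mm. Grip the long arm across x near y 4 mm. Its y is at most 0.6 rad from world y.
- stop_pocket (a point): Where the fence stop's origin belongs, axes parallel: point on the floor of the stepped cut-out (step for the nose at -x; fits one way only), 20 mm deep, 7 mm play all round. Floor 9 mm, foam top 29 mm above the carriage. The 4 dark foam inserts, 100 (x) by 136 (y) mm each, lie 2 by 2 in any order in a fixed aluminium tray, x within 0.2 rad of world x. Cut-out floors are light grey.
- tape_pocket (a point): Where the tape measure's origin belongs: middle of the floor of the rectangular cut-out, 72 (x) by 112 (y) mm, 20 mm deep, in its foam insert. Long side along y, either way round, 7 mm play at the sides. Floor 9 mm, foam top 29 mm above the carriage. z up.
- knob_pocket (a point): Where the loose star knob's origin belongs: middle of the floor of the round cut-out, 58 mm across, 20 mm deep, in its foam insert. Stud up, any turn. Floor 9 mm, foam top 29 mm above the carriage.
- key_pocket (a point): Where the hex key's origin belongs, axes parallel (fits one way only): on the floor of the L-shaped cut-out, slots 23 mm wide (7 mm play each side), 10 mm deep, floor 19 mm, foam top 29 mm above the carriage. A finger notch as deep crosses the long slot, x -50 to 30, y -18 to 26 mm in this frame: fingertips straddling the long arm go down in it.
- offcut: Sawn wooden offcut, 52 x 90 x 22 mm, lying among the kit: to be left where it is. Origin: centre of the underside. Offcut, sanding block and kit lie on a fixed grey felt mat, its top 2 mm above the carriage.
- sanding_block: Brown sanding block, 62 x 112 x 34 mm, lying among the kit: to be left where it is. Origin: centre of the underside. Behind the mat (world y below -0.1) the saw's grey blade guard stands with its face at x 0.70, 0.05 to 0.5 m up: keep gripper and wrist clear of it, above all when swinging across from the tray.
Things that resemble listed ones, but are neither listed nor needed, are in the scene too. What is shaped like the stop_block but yellow is not meant.

How it is judged (in metres and radians):
At the end, for the whole second after the job is handed in: Each item rests upright on the floor of its own cut-out (underside within 4 mm), within 12 mm of its marked point (tape measure 16 mm), tilt under 0.1 rad, turned as the cut-out within 0.25 rad (star knob any way), at rest; offcut and sanding block within 25 mm of their start (horizontal distance between stop_block and stop_pocket below 0.012 m and z of stop_block in the frame of stop_pocket between -0.004 and 0.004 m and angle between each of stop_block, tape_measure, star_knob, hex_key's own z axis and vertical below 0.1 rad and linear speed of each of stop_block, tape_measure, star_knob, hex_key below 0.02 m/s and angle between the x axis of stop_block and the x axis of stop_pocket, either way round below 0.25 rad and horizontal distance between tape_measure and tape_pocket below 0.016 m and z of tape_measure in the frame of tape_pocket between -0.004 and 0.004 m and angle between the x axis of tape_measure and the x axis of tape_pocket, either way round below 0.25 rad and horizontal distance between star_knob and knob_pocket below 0.012 m and z of star_knob in the frame of knob_pocket between -0.004 and 0.004 m and horizontal distance between hex_key and key_pocket below 0.012 m and z of hex_key in the frame of key_pocket between -0.004 and 0.004 m and angle between the x axis of hex_key and the x axis of key_pocket, either way round below 0.25 rad and distance of each of offcut, sanding_block from where it was at the start of the episode below 0.025 m); the robot touches nothing.
It fails at once if the offcut or the sanding block is pushed or carried off (distance of any of offcut, sanding_block from where it was at the start of the episode above 0.03 m).
It also fails if it takes over 118 s, if anything falls off the work surface, if the arm or the gripper's body presses on something with over 40 N, if the wrist force passes 120 N, or if a joint passes its speed limit or range.

## Working session

There is one attempt and no reset: what is moved stays moved. The work goes in short steps, Python scripts to look and compute and a tool call to move; the robot and the scene stay as the last step left them, time stands still between calls to the robot, and variables do not carry over. Pictures are saved under pics/ and viewed, at most 14 in all, crops included, and the job is handed in when it is done.

Besides the shell and the picture viewer there is one more tool, called after "Call:" as name(argument=value, ...) on one line, values as JSON. step_arm: Moves the arm, as the interface text tells. Its arguments: {"type":"object","properties":{"moves":{"type":"array","items":{"type":"object","properties":{"dp":{"type":"array","items":{"type":"number"}},"dr":{"type":"array","items":{"type":"number"}},"fingers":{"type":"number"}}}},"squeeze":{"type":"number"}},"required":["moves"]}

```bash
mkdir -p pics; python3 - <<'E'
from cell import env
import cv2,numpy as np
o=env.get_obs();print(o)
for n in("top","side"):
    im=env.read_camera(n);cv2.imwrite(f"pics/{n}0.png",im[:,:,::-1]);m=env.camera_model(n);print(n,m)
E
```

```text
{'time_s': 0.0, 'qpos': array([-62.50314727,  18.43708906,  -4.01359591,  83.17271313,
         1.29585749,  78.54060646,  -3.26137211]), 'joint_velocities': array([ 0.06259061,  0.10011091, -0.02152516, -0.052189  , -0.0099844 ,
       -0.0575587 , -0.0400731 ]), 'effort': array([ 2.69673028e-04, -4.91286170e+01, -4.03829422e-01, -3.12530816e+01,
       -6.39324356e-02,  4.36741544e-02,  1.95212983e-04]), 'tool_pos': array([0.29177487, 0.58023611, 0.22150276]), 'tool_rot': array([-1.79894870e+02,  7.11965380e-03,  1.53309817e+02]), 'force': array([-0.28107502,  0.452931  ,  0.51909851]), 'wrist_torque': array([-0.03197535,  0.04483923,  0.0561687 ]), 'grasp_force': 0.0, 'grip_width': 0.08719713345525545}
top {'fx': 439.62340955440834, 'fy': 439.62340955440834, 'cx': 315.4325992689323, 'cy': 242.39676808064968, 'R': array([[-0.02324473, -0.99972829,  0.00174147],
       [-0.99305076,  0.02288838, -0.11543968],
       [ 0.11536845, -0.00441273, -0.99331297]]), 't': array([0.0299679 , 0.59410758, 0.99969943])}
side {'fx': 494.15127250648885, 'fy': 494.15127250648885, 'cx': 317.5466455345696, 'cy': 234.8185788459507, 'R': array([[-0.99863145, -0.05092558, -0.01190841],
       [-0.0108484 ,  0.42444831, -0.90538718],
       [ 0.05116187, -0.90401892, -0.4244199 ]]), 't': array([0.57761402, 0.05180233, 1.02151156])}
```

View pics/top0.png

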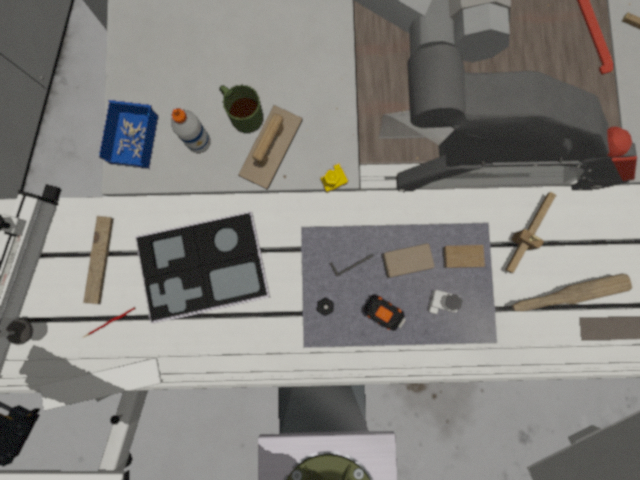

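View pics/side0.png

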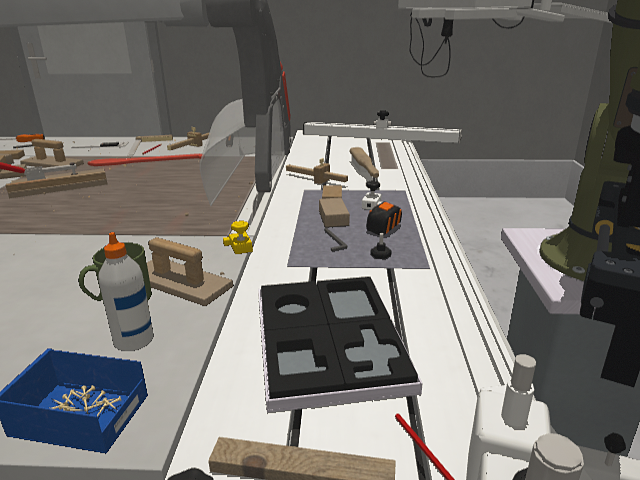

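The top view shows the tray at about (203,266): round cut-out (227,240), stepped (168,250), L with notch (175,293), rectangle (235,282). On the mat are the star knob (325,306), tape (384,312), white stop (446,300), hex key (350,264) and the two wood blocks (409,260) and (465,256). The yellow stop (335,178) is the decoy. The side view shows the same layout.

```bash
cat >h.py <<'E'
import numpy as np,cv2
from cell import env
def ray(m,uv,z):
    R,t=np.array(m["R"]),np.array(m["t"]);c=-R.T@t
    uv=np.atleast_2d(uv).astype(float)
    d=np.c_[(uv[:,0]-m["cx"])/m["fx"],(uv[:,1]-m["cy"])/m["fy"],np.ones(len(uv))]@R
    return c+d*((z-c[2])/d[:,2:])
def tri(m1,u1,m2,u2):
    A=[];b=[]
    for m,u in((m1,u1),(m2,u2)):
        R,t=np.array(m["R"]),np.array(m["t"])
        for a,f,c,i in((u[0],m["fx"],m["cx"],0),(u[1],m["fy"],m["cy"],1)):
            k=(a-c)/f;A.append(R[i]-k*R[2]);b.append(k*t[2]-t[i])
    return np.linalg.lstsq(np.array(A),np.array(b),rcond=None)[0]
def rot(o):
    from scipy.spatial.transform import Rotation as S
    return S.from_euler("xyz",o["tool_rot"],degrees=True).as_matrix()
def go(o,p,yaw):
    """needed dp(mm, tool axes now) and dr about tool z to reach p with tool-y axis... yaw deg of tool (pointing down)"""
    R=rot(o);return (R.T@(np.array(p)-o["tool_pos"])*1000).round(1)
E
python3 - <<'E'
from h import *
im=cv2.imread("pics/top0.png");m=env.camera_model("top")
for n,p in dict(round=(227,240),step=(168,250),L=(175,293),rect=(235,282),knob=(325,306),tape=(384,312),stop=(446,300),hex=(350,264),w1=(409,260),w2=(465,256),trayTL=(137,237),trayTR=(252,214),trayBR=(269,297),trayBL=(152,320),yellow=(335,178)).items(): print(n,ray(m,p,0.02)[0].round(3))
s=env.camera_model("side")
for n,a,b in(("roundpocket",(227,240),(292,303)),("traycornerNearGuard",(252,214),(261,283)),("matcorner",(302,347),(429,268))): print(n,tri(m,a,s,b).round(3))
cv2.imwrite("pics/c1.png",np.hstack([cv2.resize(im[205:330,125:280],None,fx=2.5,fy=2.5,interpolation=2),cv2.resize(im[215:340,300:460],None,fx=2.5,fy=2.5,interpolation=2)]))
w=env.read_camera("wrist");cv2.imwrite("pics/w0.png",w[:,:,::-1]);wm=env.camera_model("wrist");R=np.array(wm["R"]);print("wristcam",wm,-R.T@np.array(wm["t"]))
E
```

```text
round [0.607 0.227 0.02 ]
step [0.586 0.367 0.02 ]
L [0.484 0.349 0.02 ]
rect [0.507 0.208 0.02 ]
knob [ 0.446 -0.003  0.02 ]
tape [ 0.429 -0.141  0.02 ]
stop [ 0.453 -0.288  0.02 ]
hex [ 0.543 -0.065  0.02 ]
w1 [ 0.549 -0.205  0.02 ]
w2 [ 0.556 -0.339  0.02 ]
trayTL [0.619 0.442 0.02 ]
trayTR [0.668 0.167 0.02 ]
trayBR [0.47  0.128 0.02 ]
trayBL [0.423 0.402 0.02 ]
yellow [ 0.752 -0.035  0.02 ]
roundpocket [0.608 0.225 0.028]
traycornerNearGuard [0.669 0.166 0.03 ]
matcorner [0.352 0.053 0.005]
wristcam {'fx': 373.99355873019, 'fy': 373.99355873019, 'cx': 321.22775105230977, 'cy': 239.46666355908494, 'R': array([[ 0.44970155,  0.89317825, -0.00105921],
       [ 0.86413273, -0.43477699,  0.25346321],
       [ 0.22592731, -0.1148981 , -0.96734445]]), 't': array([-0.64945657, -0.02944147,  0.3888729 ])} [0.22964596 0.61196077 0.38294846]
```

View pics/c1.png

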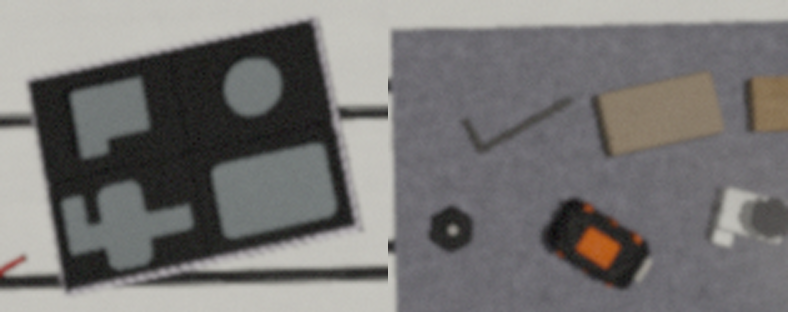

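The crops confirm the pockets: the stepped cut-out has its nose at lower left, and the L has its short arm at left pointing up. On the mat, the white stop at (446,300) is the one meant, because the similar one at (335,178) is yellow and off the mat. Next I bring the wrist camera over the tray.

```bash
cat >>h.py <<'E'
from scipy.spatial.transform import Rotation as S
def plan(p,yaw,n,o=None,start=None):
    """rows from the present pose to TCP p, tool down at yaw"""
    if start is None:
        o=o or env.get_obs();P=o["tool_pos"];R=rot(o)
    else: P=np.array(start[0]);R=S.from_euler("xyz",[180,0,start[1]],degrees=True).as_matrix()
    G=S.from_euler("xyz",[180,0,yaw],degrees=True).as_matrix()
    w=S.from_matrix(R.T@G).as_rotvec();d=(np.array(p)-P)/n*1000
    for i in range(n):
        print((R.T@d).round(0 if n>1 else 1),(w/n).round(3));R=R@S.from_rotvec(w/n).as_matrix()
E
python3 - <<'E'
from h import *
plan([.545,.31,.24],90,10)
E
```

```text
[-35. -13.  -2.] [-0.    0.    0.11]
[-36.  -9.  -2.] [-0.    0.    0.11]
[-37.  -5.  -2.] [-0.    0.    0.11]
[-37.  -1.  -2.] [-0.    0.    0.11]
[-37.   3.  -2.] [-0.    0.    0.11]
[-36.   7.  -2.] [-0.    0.    0.11]
[-35.  11.  -2.] [-0.    0.    0.11]
[-34.  15.  -2.] [-0.    0.    0.11]
[-32.  19.  -2.] [-0.    0.    0.11]
[-30.  22.  -2.] [-0.    0.    0.11]
```

Call:
step_arm(moves=[{"dp":[-35,-13,-2],"dr":[0,0,0.11],"fingers":0},{"dp":[-36,-9,-2],"dr":[0,0,0.11],"fingers":0},{"dp":[-37,-5,-2],"dr":[0,0,0.11],"fingers":0},{"dp":[-37,-1,-2],"dr":[0,0,0.11],"fingers":0},{"dp":[-37,3,-2],"dr":[0,0,0.11],"fingers":0}])

```text
time_s: 0.78
tool_pos: [0.4191, 0.4435, 0.2323]
tool_rot: [-180.0, 0.0, 121.6]
force: [0.1, 0.6, 0.6]
grip_width: 0.0867
grasp_force: 0.0
```

Call:
step_arm(moves=[{"dp":[-36,7,-2],"dr":[0,0,0.11],"fingers":0},{"dp":[-35,11,-2],"dr":[0,0,0.11],"fingers":0},{"dp":[-34,15,-2],"dr":[0,0,0.11],"fingers":0},{"dp":[-32,19,-2],"dr":[0,0,0.11],"fingers":0},{"dp":[-30,22,-2],"dr":[0,0,0.11],"fingers":0}])

```text
time_s: 1.4
tool_pos: [0.5453, 0.3084, 0.2423]
tool_rot: [-180.0, 0.0, 90.1]
force: [-0.0, -0.5, -0.4]
grip_width: 0.087
grasp_force: 0.0
```

Call:
step_arm(moves=[{"dp":[0,0,0]},{"dp":[0,0,0]},{"dp":[0,0,0]},{"dp":[0,0,0]},{"dp":[0,0,0]}])

```text
validation failed for argument at $.mo...
```

```bash
cat >>h.py <<'E'
def snap(n):
    import pickle
    m=env.camera_model("wrist");w=env.read_camera("wrist")[:,:,::-1].copy();cv2.imwrite(f"pics/{n}.png",w);pickle.dump(m,open(f"pics/{n}.pkl","wb"));return w,m
E
python3 - <<'E'
from h import *
snap("w1");o=env.get_obs();print(o["tool_pos"],o["tool_rot"],o["qpos"],o["time_s"])
E
```

```text
[0.54978373 0.30213061 0.24265684] [179.81043967   0.22262306  89.44133107] [-43.68868313  15.11415572  15.09679726  85.56732211  -3.66493058
  79.78322573 -29.00239322] 1.45
```

View pics/w1.png

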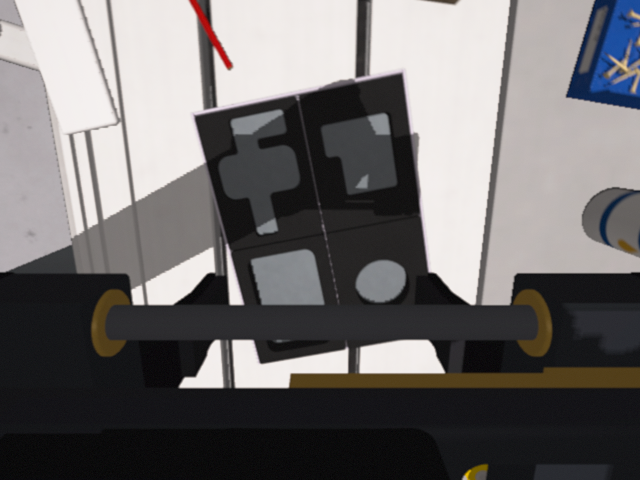

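The wrist view shows the four inserts, with the gripper hiding rows below 270. The round (380,281) and rectangle (290,285) are partly covered. I'll shift towards -y and up for a full view.

Call:
step_arm(moves=[{"dp":[-25,0,-20],"dr":[0,0,0],"fingers":0},{"dp":[-25,0,-20],"dr":[0,0,0],"fingers":0},{"dp":[-25,0,-20],"dr":[0,0,0],"fingers":0},{"dp":[-20,0,-20],"dr":[0,0,0],"fingers":0},{"dp":[0,0,0],"dr":[0,0,0],"fingers":0}])

```text
time_s: 2.08
tool_pos: [0.5465, 0.2124, 0.3257]
tool_rot: [179.7, -0.1, 90.1]
force: [0.3, 0.2, 1.0]
grip_width: 0.087
grasp_force: 0.0
```

```bash
python3 - <<'E'
from h import *
snap("w2");o=env.get_obs();print(o["tool_pos"],o["tool_rot"],o["joint_velocities"],o["time_s"])
E
```

```text
[0.54559679 0.21412658 0.32387639] [ 1.79885872e+02 -1.02674995e-01  9.02341719e+01] [-1.04600229  1.76690275 -1.67398117  1.51691491 -0.70407678 -0.41570393
 -0.21448464] 2.125
```

View pics/w2.png

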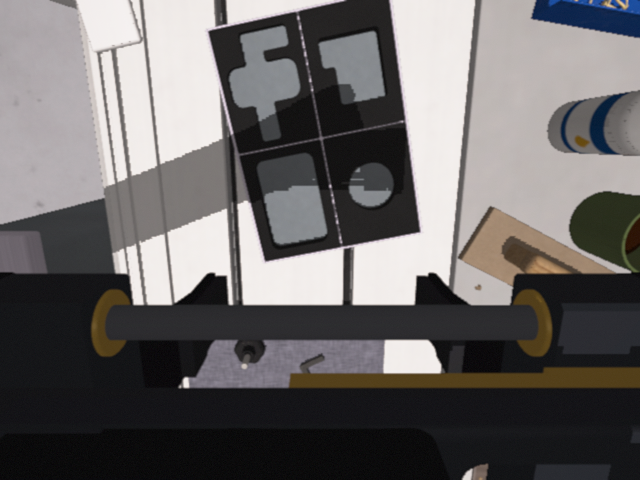

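The tray is in full view: L (268,83), stepped (352,65), rectangle (293,200), round (371,185). Insert dividers cross at (322,138).

```bash
cat >tray.py <<'E'
from h import *
import pickle
im=cv2.imread("pics/w2.png");m=pickle.load(open("pics/w2.pkl","rb"))
c=-np.array(m["R"]).T@np.array(m["t"]);print("cam",c.round(3))
g=cv2.cvtColor(im,cv2.COLOR_BGR2GRAY)
L=ray(m,[(266,260),(420,231),(298,13),(342,246),(243,154),(405,122)],.029)[:,:2]
for a,b in((0,1),(3,2),(4,5)): 
    d=L[b]-L[a];print("line",np.degrees(np.arctan2(d[1],d[0])).round(2))
print("cross",ray(m,(322,138),.029)[0].round(4), "g samples",g[83,268],g[200,293],g[170,240+120],g[185,371],g[120,350],g[230,290])
T=np.radians(float(__import__("sys").argv[1]) if len(__import__("sys").argv)>1 else 10)
U=np.array([[np.cos(T),np.sin(T)],[-np.sin(T),np.cos(T)]])  # world->tray axes
poly=np.array([(213,33),(389,4),(416,228),(269,256)]);msk=np.zeros_like(g);cv2.fillPoly(msk,[poly],255)
b=((g>58)&(msk>0)).astype(np.uint8);b=cv2.morphologyEx(b,cv2.MORPH_OPEN,np.ones((5,5)))
n,lab,st,ce=cv2.connectedComponentsWithStats(b)
for k in range(1,n):
    if st[k,4]<300: continue
    q=np.argwhere(lab==k)[:,::-1]
    cn=max(cv2.findContours((lab==k).astype(np.uint8),0,1)[0],key=cv2.contourArea)[:,0]
    ext=[]
    for ax in(0,1):
        for s in(-1,1):
            for z in(.009,.029):
                P=(U@ray(m,cn,z)[:,:2].T)[ax]; e=s*np.percentile(s*P,99)
                cc=(U@c[:2])[ax]
                if (s*(e-cc)>0)==(z==.009): v=e;
                if z==.029: pass
            # choose
            zf=(U@ray(m,cn,.009)[:,:2].T)[ax]; zr=(U@ray(m,cn,.029)[:,:2].T)[ax]
            ef=s*np.percentile(s*zf,98); er=s*np.percentile(s*zr,98)
            ext.append(ef if s*(ef-cc)>0 else er)
    x0,x1,y0,y1=ext;ctr=U.T@np.array([(x0+x1)/2,(y0+y1)/2])
    print(k,ce[k].round(0),st[k,4],"size",round((x1-x0)*1e3,1),round((y1-y0)*1e3,1),"ctr",ctr.round(4),"trayaxes",(np.array(ext)*1e3).round(0),"ang",cv2.minAreaRect((ray(m,cn,.009)[:,:2]*1000).astype(np.float32))[2])
cv2.imwrite("pics/mask.png",b*255)
E
python3 tray.py 10
python3 - <<'E'
from h import *
import pickle
a=pickle.load(open("pics/w1.pkl","rb"));b=pickle.load(open("pics/w2.pkl","rb"))
# rim/floor heights between two wrist views
for n,u,v in(("cross",(322,236),(322,138)),("trayTL",(192,114),(209,30)),("Lfoot-right-bottom",(277,232),(280,138)),("stepTR",(389,113),(382,31))): print(n,tri(a,u,b,v).round(4))
E
```

```text
cam [0.545 0.282 0.487]
line 11.08
line 101.14
line 10.86
cross [0.5481 0.2865 0.029 ] g samples 140 139 82 64 20 140
1 [264.  77.] 4612 size 82.5 121.1 ctr [0.4804 0.3462] trayaxes [492. 575. 197. 318.] ang 11.380651473999023
2 [355.  65.] 3391 size 69.7 75.0 ctr [0.5831 0.3644] trayaxes [603. 672. 220. 295.] ang 11.228450775146484
3 [292. 199.] 4709 size 73.1 110.7 ctr [0.5109 0.2097] trayaxes [503. 576.  62. 173.] ang 11.306397438049316
4 [371. 185.] 1509 size 55.8 55.5 ctr [0.6087 0.2293] trayaxes [611. 667.  92. 148.] ang 1.1304583549499512
cross [0.5467 0.2864 0.0407]
trayTL [0.4204 0.4033 0.0226]
Lfoot-right-bottom [0.4982 0.2865 0.0241]
stepTR [0.6146 0.4056 0.01  ]
```

Call:
step_arm(moves=[{"dp":[-40,-8,0],"dr":[0,0,0],"fingers":0},{"dp":[-44,-8,0],"dr":[0,0,0],"fingers":0},{"dp":[-44,-8,0],"dr":[0,0,0],"fingers":0},{"dp":[-44,-8,0],"dr":[0,0,0],"fingers":0},{"dp":[-44,-8,0],"dr":[0,0,0],"fingers":0}])

```text
time_s: 2.75
tool_pos: [0.5057, -0.0015, 0.3214]
tool_rot: [-179.9, -0.0, 90.4]
force: [0.5, -0.6, -0.0]
grip_width: 0.0874
grasp_force: 0.0
```

Call:
step_arm(moves=[{"dp":[-44,-8,0],"dr":[0,0,0],"fingers":0},{"dp":[-44,-8,0],"dr":[0,0,0],"fingers":0},{"dp":[-44,-8,0],"dr":[0,0,0],"fingers":0},{"dp":[-36,-8,0],"dr":[0,0,0],"fingers":0},{"dp":[0,0,0],"dr":[0,0,0],"fingers":0}])

```text
time_s: 3.38
tool_pos: [0.4743, -0.1721, 0.3219]
tool_rot: [-179.9, 0.0, 90.1]
force: [-0.6, -0.4, 0.3]
grip_width: 0.087
grasp_force: 0.0
```

```bash
python3 tray.py 11.1|tail -4; python3 - <<'E'
from h import *
snap("w3");o=env.get_obs();print(o["tool_pos"],o["tool_rot"],o["time_s"])
E
```

```text
1 [264.  77.] 4612 size 82.5 120.9 ctr [0.4805 0.3461] trayaxes [497. 579. 187. 308.] ang 11.380651473999023
2 [355.  65.] 3391 size 69.1 74.9 ctr [0.5832 0.3642] trayaxes [608. 677. 208. 283.] ang 11.228450775146484
3 [292. 199.] 4709 size 73.0 110.6 ctr [0.5106 0.2097] trayaxes [505. 578.  52. 163.] ang 11.306397438049316
4 [371. 185.] 1509 size 55.8 55.5 ctr [0.6087 0.2293] trayaxes [614. 669.  80. 136.] ang 1.1304583549499512
[ 0.47503328 -0.16971004  0.32176535] [-1.79937216e+02 -3.73095003e-02  9.02422181e+01] 3.425
```

Call:
step_arm(moves=[{"dp":[-30,0,0],"dr":[0,0,0],"fingers":0},{"dp":[-40,0,0],"dr":[0,0,0],"fingers":0},{"dp":[-40,0,0],"dr":[0,0,0],"fingers":0},{"dp":[-20,0,0],"dr":[0,0,0],"fingers":0},{"dp":[0,0,0],"dr":[0,0,0],"fingers":0}])

```text
time_s: 4.05
tool_pos: [0.4763, -0.2993, 0.3215]
tool_rot: [-179.9, -0.0, 90.3]
force: [0.7, 0.1, -1.1]
grip_width: 0.0871
grasp_force: 0.0
```

```bash
python3 - <<'E'
from h import *
snap("w4");o=env.get_obs();print(o["tool_pos"],o["tool_rot"],o["time_s"])
a=cv2.imread("pics/w3.png")[:280,100:500];b=cv2.imread("pics/w4.png")[:280,100:500]
cv2.imwrite("pics/w34.png",np.hstack([a,b]))
E
```

```text
[ 0.47668693 -0.29809542  0.32163135] [-1.79920150e+02 -6.21497237e-02  9.03957202e+01] 4.1
```

View pics/w34.png

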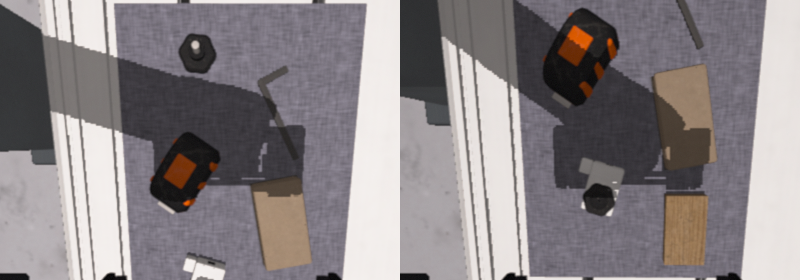

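Left is w3: star knob (197,53), hex key with corner at (261,81), tape (185,172). Right is w4: white stop (600,187) with nose at upper left, taller block (684,117), wood offcut (685,230). The only stop-shaped thing on the mat is the white one; the yellow one is off the mat. One enlarged crop will confirm this and give edge points.

```bash
python3 - <<'E'
from h import *
a=cv2.imread("pics/w3.png");b=cv2.imread("pics/w4.png")
def c(im,x,y):
    t=cv2.resize(im[y:y+75,x:x+100],(400,300),interpolation=cv2.INTER_CUBIC)
    t=cv2.convertScaleAbs(t,alpha=1.4,beta=20)
    for i in range(0,100,10): cv2.putText(t,str((x+i)),(i*4,8),0,.28,(0,255,255),1); cv2.line(t,(i*4,0),(i*4,3),(0,255,0))
    for i in range(10,75,10): cv2.putText(t,str((y+i)),(0,i*4+3),0,.28,(0,255,255),1)
    return t
cv2.imwrite("pics/e.png",np.vstack([np.hstack([c(b,250,150),c(a,335,60)]),np.hstack([c(a,330,100),c(b,240,150-120)])]))
E
```

```text
(no output)
```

View pics/e.png

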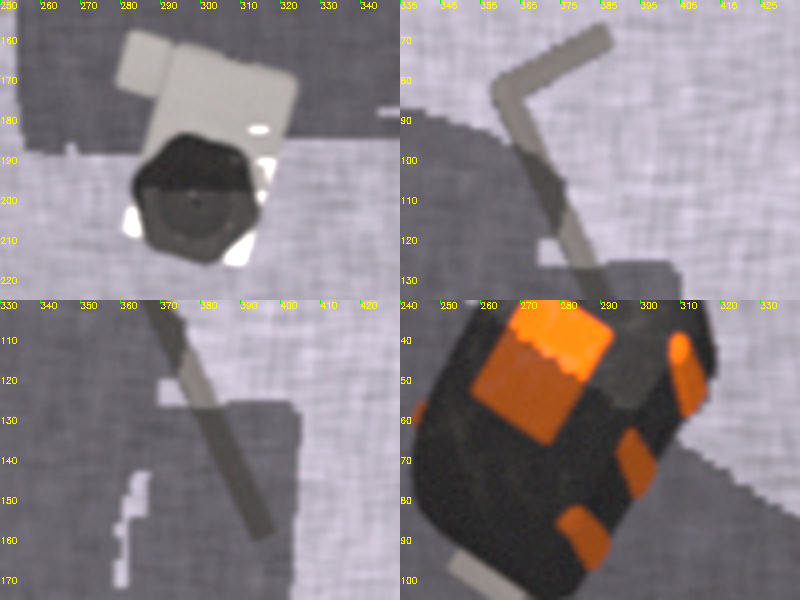

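The crop confirms the white fence stop with its knob at (299,200) and nose at upper left (281,164) in w4. The hex key corner is at (361,82) and its tail at (395,158) in w3; the tape's label is at (275,50).

```bash
cat >meas.py <<'E'
from h import *
import pickle
A=pickle.load(open("pics/w3.pkl","rb"));B=pickle.load(open("pics/w4.pkl","rb"))
def ang(p,q): d=q-p;return np.degrees(np.arctan2(d[1],d[0])).round(1)
s=ray(B,[(294.5,160.8),(324,168.8),(312,215.5),(281,207.5),(283.3,157.5),(279,170.5)],.028)
print("stop x-dir",ang(s[0],s[1]),"y-dir-90",ang(s[2],s[1])-90,ang(s[3],s[0])-90,ang(s[5],s[4])-90,"w",np.linalg.norm(s[1]-s[0]).round(4))
k=ray(B,(299.2,200.7),.065)[0];print("stop knob",k.round(4));print("stop block corners",s.round(3).tolist())
h=ray(A,[(361.5,82.5),(386,69),(395.5,158)],.010);print("hex corner,short end,tail",h.round(4).tolist(),"ydir-90",ang(h[2],h[0])-90,"xdir",ang(h[0],h[1]),"len",np.linalg.norm(h[2]-h[0]))
T=env.camera_model("top")
print("tri knob stop",tri(B,(299.2,200.7),T,(453,303)).round(3))
print("tri hex corner",tri(A,(361.5,82.5),T,(338,274)).round(3))
print("tri label",tri(A,(281,171),B,(276,46)).round(4))
t=ray(B,[(257.5,52),(277,66.3),(293.5,38)],.063);print("label xdir",ang(t[0],t[1]),"ydir-90",ang(t[1],t[2])-90,t.round(3).tolist())
for n,M in(("w3",A),("w4",B)):
    im=cv2.imread(f"pics/{n}.png");hsv=cv2.cvtColor(im,cv2.COLOR_BGR2HSV)
    m=((hsv[...,2]<52)|((hsv[...,1]>150)&(hsv[...,0]<20))).astype(np.uint8)
    m[270:]=0;m=cv2.morphologyEx(cv2.morphologyEx(m,cv2.MORPH_OPEN,np.ones((3,3))),cv2.MORPH_CLOSE,np.ones((5,5)))
    N,l,st,ce=cv2.connectedComponentsWithStats(m)
    for i in range(1,N):
        if st[i,4]>200 and 200<ce[i][0]<450 :
            cn=max(cv2.findContours((l==i).astype(np.uint8),0,1)[0],key=cv2.contourArea)[:,0]
            r=cv2.minAreaRect(cn.astype(np.float32));print(n,ce[i].round(0),st[i].tolist(),[np.round(v,1) for v in r])
            if st[i,4]>2000:
                c=-np.array(M["R"]).T@np.array(M["t"])
                for yaw in(-28,-31,-34):
                    Y=np.radians(yaw);U=np.array([[np.cos(Y),np.sin(Y)],[-np.sin(Y),np.cos(Y)]]);cc=U@c[:2]
                    E={z:(U@ray(M,cn,z)[:,:2].T) for z in(.002,.03,.063)}
                    print(" yaw",yaw,{z:[(v[a].min().round(4),v[a].max().round(4)) for a in(0,1)] for z,v in E.items()},"cam",cc.round(3))
kk=ray(A,[(297,53)],.016)[0];print("star approx head",kk.round(4),"stud tip",ray(A,(295,45),.052)[0].round(4))
E
python3 meas.py
```

```text
stop x-dir -14.7 y-dir-90 -14.299999999999997 -17.099999999999994 -19.799999999999997 w 0.0364
stop knob [ 0.4504 -0.2943  0.065 ]
stop block corners [[0.443, -0.252, 0.028], [0.478, -0.261, 0.028], [0.464, -0.318, 0.028], [0.426, -0.309, 0.028], [0.43, -0.248, 0.028], [0.424, -0.264, 0.028]]
hex corner,short end,tail [[0.5206, -0.0355, 0.01], [0.5488, -0.0208, 0.01], [0.5651, -0.1224, 0.01]] ydir-90 27.099999999999994 xdir 27.5 len 0.09764272966320646
tri knob stop [ 0.447 -0.3    0.032]
tri hex corner [ 0.52  -0.036  0.013]
tri label [ 0.428  -0.1346  0.0589]
label xdir -34.4 ydir-90 -33.3 [[0.409, -0.141, 0.063], [0.429, -0.155, 0.063], [0.446, -0.128, 0.063]]
w3 [297.  54.] [280, 34, 36, 39, 931] [array([297.5,  53. ]), array([38., 35.]), np.float64(90.0)]
w3 [388. 143.] [379, 128, 19, 32, 233] [array([388.4, 142.8]), array([34.9,  7.2]), np.float64(63.4)]
w3 [284. 171.] [250, 132, 71, 80, 3447] [array([283.5, 171.3]), array([49.9, 74.3]), np.float64(33.7)]
 yaw -28 {0.002: [(np.float64(0.4081), np.float64(0.4753)), (np.float64(0.0264), np.float64(0.124))], 0.03: [(np.float64(0.4
[... 1283 characters left out ...]
4(0.1524))], 0.03: [(np.float64(0.4044), np.float64(0.4709)), (np.float64(0.0532), np.float64(0.1463))], 0.063: [(np.float64(0.4132), np.float64(0.4749)), (np.float64(0.0528), np.float64(0.1392))]} cam [0.526 0.048]
 yaw -34 {0.002: [(np.float64(0.3909), np.float64(0.4603)), (np.float64(0.0772), np.float64(0.1753))], 0.03: [(np.float64(0.3986), np.float64(0.4639)), (np.float64(0.0771), np.float64(0.1695))], 0.063: [(np.float64(0.4076), np.float64(0.4682)), (np.float64(0.077), np.float64(0.1627))]} cam [0.523 0.076]
w4 [298. 199.] [283, 184, 31, 31, 708] [array([298.3, 198.8]), array([28.3, 30.4]), np.float64(45.0)]
star approx head [ 0.4455 -0.005   0.016 ] stud tip [ 0.4458 -0.0048  0.052 ]
```

```bash
python3 - <<'E'
from h import *
import pickle
B=pickle.load(open("pics/w4.pkl","rb"));im=cv2.imread("pics/w4.png");v=im.max(2)
m=np.zeros(v.shape,np.uint8);m[180:218,278:318]=(v[180:218,278:318]<62)
m=cv2.morphologyEx(m,cv2.MORPH_OPEN,np.ones((3,3)))
cn=max(cv2.findContours(m,0,1)[0],key=cv2.contourArea)
f=np.zeros_like(m);cv2.drawContours(f,[cn],0,1,-1)
q=ray(B,np.argwhere(f)[:,::-1],.06)[:,:2];c=q.mean(0);d=q-c
a=np.arctan2(d[:,1],d[:,0]);r=np.hypot(*d.T)
z=(r**8*np.exp(6j*a)).sum()/(r**8).sum();print("knob c",c.round(4),"vertex phase deg mod60",np.degrees(np.angle(z))/6,abs(z),"rad",r.max())
plan([.451,-.294,.11],98,5)
E
```

```text
knob c [ 0.4492 -0.2931] vertex phase deg mod60 -15.973550833414185 0.2695950826903209 rad 0.018932571652677643
[ 1. -5. 42.] [-0.    -0.    -0.027]
[ 1. -5. 42.] [-0.    -0.    -0.027]
[ 1. -5. 42.] [-0.    -0.    -0.027]
[ 1. -5. 42.] [-0.    -0.    -0.027]
[ 1. -5. 42.] [-0.    -0.    -0.027]
```

Call:
step_arm(moves=[{"dp":[1,-5,42],"dr":[0,0,-0.047],"fingers":0},{"dp":[1,-5,42],"dr":[0,0,-0.047],"fingers":0},{"dp":[1,-5,42],"dr":[0,0,-0.047],"fingers":0},{"dp":[1,-5,42],"dr":[0,0,-0.047],"fingers":0},{"dp":[1,-5,42],"dr":[0,0,-0.047],"fingers":0}])

```text
time_s: 4.72
tool_pos: [0.4517, -0.2942, 0.1111]
tool_rot: [179.9, -0.1, 104.1]
force: [0.1, 0.0, -0.1]
grip_width: 0.087
grasp_force: 0.0
```

Call:
step_arm(moves=[{"dp":[0,0,0],"dr":[0,0,0],"fingers":0},{"dp":[0,0,0],"dr":[0,0,0],"fingers":0},{"dp":[0,0,0],"dr":[0,0,0],"fingers":0},{"dp":[0,0,0],"dr":[0,0,0],"fingers":0},{"dp":[0,0,0],"dr":[0,0,0],"fingers":0}])

```text
time_s: 5.35
tool_pos: [0.4509, -0.2976, 0.1132]
tool_rot: [179.9, 0.0, 103.7]
force: [-0.3, -0.0, 0.1]
grip_width: 0.0871
grasp_force: 0.0
```

```bash
python3 - <<'E'
from h import *
plan([.4505,-.2938,.0395],104,4);o=env.get_obs();print(o["tool_pos"],o["tool_rot"])
E
```

```text
[ 1.  0. 18.] [ 0.     0.    -0.001]
[ 1.  0. 18.] [ 0.     0.    -0.001]
[ 1.  0. 18.] [ 0.     0.    -0.001]
[ 1.  0. 18.] [ 0.     0.    -0.001]
[ 0.45092454 -0.29762254  0.1132034 ] [1.79935775e+02 2.86053083e-02 1.03748207e+02]
```

Call:
step_arm(moves=[{"dp":[1,0,20],"dr":[0,0,0],"fingers":0},{"dp":[1,0,20],"dr":[0,0,0],"fingers":0},{"dp":[1,0,18],"dr":[0,0,0],"fingers":0},{"dp":[0,0,15],"dr":[0,0,0],"fingers":0},{"dp":[0,0,0],"dr":[0,0,0],"fingers":0}])

```text
time_s: 5.98
tool_pos: [0.449, -0.2942, 0.0384]
tool_rot: [-179.9, -0.1, 103.7]
force: [0.9, -0.1, 0.4]
grip_width: 0.087
grasp_force: 0.0
```

Call:
step_arm(moves=[{"dp":[0,0,0],"dr":[0,0,0],"fingers":1},{"dp":[0,0,0],"dr":[0,0,0],"fingers":1},{"dp":[0,0,0],"dr":[0,0,0],"fingers":1},{"dp":[0,0,0],"dr":[0,0,0],"fingers":1},{"dp":[0,0,0],"dr":[0,0,0],"fingers":1}], squeeze=30)

```text
time_s: 6.6
tool_pos: [0.4499, -0.2945, 0.0397]
tool_rot: [180.0, 0.0, 103.8]
force: [-0.3, -0.7, -0.5]
grip_width: 0.0449
grasp_force: 0.0
```

Call:
step_arm(moves=[{"dp":[0,0,0],"dr":[0,0,0],"fingers":1},{"dp":[0,0,0],"dr":[0,0,0],"fingers":1},{"dp":[0,0,0],"dr":[0,0,0],"fingers":1},{"dp":[0,0,0],"dr":[0,0,0],"fingers":1},{"dp":[0,0,0],"dr":[0,0,0],"fingers":1}])

```text
time_s: 7.22
tool_pos: [0.4499, -0.2945, 0.0396]
tool_rot: [180.0, -0.0, 103.8]
force: [1.2, 1.2, 0.5]
grip_width: 0.0369
grasp_force: 30.0
```

```bash
python3 - <<'E'
from h import *
plan([.5916,.3577,.17],130.4,15,start=([.450,-.2945,.1696],103.8))
E
```

```text
[40. 20. -0.] [ 0.     0.    -0.031]
[39. 21. -0.] [ 0.     0.    -0.031]
[39. 22. -0.] [ 0.     0.    -0.031]
[38. 23. -0.] [ 0.     0.    -0.031]
[37. 24. -0.] [ 0.     0.    -0.031]
[36. 25. -0.] [ 0.     0.    -0.031]
[36. 27. -0.] [ 0.     0.    -0.031]
[35. 28. -0.] [ 0.     0.    -0.031]
[34. 29. -0.] [ 0.     0.    -0.031]
[33. 30. -0.] [ 0.     0.    -0.031]
[32. 31. -0.] [ 0.     0.    -0.031]
[31. 32. -0.] [ 0.     0.    -0.031]
[30. 33. -0.] [ 0.     0.    -0.031]
[29. 34. -0.] [ 0.     0.    -0.031]
[28. 35. -0.] [ 0.     0.    -0.031]
```

Call:
step_arm(moves=[{"dp":[0,0,-20],"dr":[0,0,0],"fingers":1},{"dp":[0,0,-30],"dr":[0,0,0],"fingers":1},{"dp":[0,0,-30],"dr":[0,0,0],"fingers":1},{"dp":[0,0,-30],"dr":[0,0,0],"fingers":1},{"dp":[0,0,-20],"dr":[0,0,0],"fingers":1}])

```text
time_s: 7.85
tool_pos: [0.4496, -0.2951, 0.1718]
tool_rot: [179.9, 0.0, 103.7]
force: [0.6, 0.2, -3.7]
grip_width: 0.0368
grasp_force: 30.0
```

Call:
step_arm(moves=[{"dp":[40,20,0],"dr":[0,0,-0.031],"fingers":1},{"dp":[39,21,0],"dr":[0,0,-0.031],"fingers":1},{"dp":[39,22,0],"dr":[0,0,-0.031],"fingers":1},{"dp":[38,23,0],"dr":[0,0,-0.031],"fingers":1},{"dp":[37,24,0],"dr":[0,0,-0.031],"fingers":1}])

```text
time_s: 8.48
tool_pos: [0.4972, -0.0765, 0.1704]
tool_rot: [180.0, 0.0, 112.6]
force: [1.1, -0.6, -3.9]
grip_width: 0.0373
grasp_force: 30.0
```

Call:
step_arm(moves=[{"dp":[36,25,0],"dr":[0,0,-0.031],"fingers":1},{"dp":[36,27,0],"dr":[0,0,-0.031],"fingers":1},{"dp":[35,28,0],"dr":[0,0,-0.031],"fingers":1},{"dp":[34,29,0],"dr":[0,0,-0.031],"fingers":1},{"dp":[33,30,0],"dr":[0,0,-0.031],"fingers":1}])

```text
time_s: 9.1
tool_pos: [0.5454, 0.141, 0.1704]
tool_rot: [-180.0, 0.0, 121.5]
force: [0.2, -0.3, -3.3]
grip_width: 0.0366
grasp_force: 30.0
```

Call:
step_arm(moves=[{"dp":[32,31,0],"dr":[0,0,-0.031],"fingers":1},{"dp":[31,32,0],"dr":[0,0,-0.031],"fingers":1},{"dp":[30,33,0],"dr":[0,0,-0.031],"fingers":1},{"dp":[29,34,0],"dr":[0,0,-0.031],"fingers":1},{"dp":[28,35,0],"dr":[0,0,-0.031],"fingers":1}])

```text
time_s: 9.72
tool_pos: [0.5945, 0.3587, 0.1702]
tool_rot: [-180.0, 0.1, 130.4]
force: [0.0, -0.1, -3.1]
grip_width: 0.0371
grasp_force: 30.0
```

Call:
step_arm(moves=[{"dp":[0,0,0],"dr":[0,0,0],"fingers":1},{"dp":[0,0,0],"dr":[0,0,0],"fingers":1},{"dp":[0,0,0],"dr":[0,0,0],"fingers":1},{"dp":[0,0,0],"dr":[0,0,0],"fingers":1},{"dp":[0,0,0],"dr":[0,0,0],"fingers":1}])

```text
time_s: 10.35
tool_pos: [0.5945, 0.3574, 0.1699]
tool_rot: [180.0, 0.0, 130.3]
force: [0.8, -0.2, -4.1]
grip_width: 0.0369
grasp_force: 30.0
```

```bash
python3 - <<'E'
from h import *
plan([.5916,.3577,.10],130.4,1)
w,m=snap("w5");s=env.read_camera("top")[:,:,::-1];t=env.read_camera("side")[:,:,::-1]
cv2.imwrite("pics/v5.png",np.hstack([cv2.resize(w[80:330,180:520],(400,294)),cv2.resize(t[230:430,230:502],(400,294))]))
E
```

```text
[ 2.1 -2.1 69.9] [ 0.     0.    -0.001]
```

View pics/v5.png

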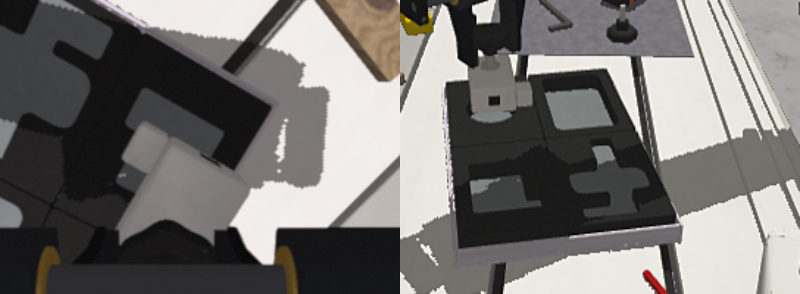

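The wrist view shows the stop held upright, its edges about parallel to the stepped cut-out. I check the in-hand offset from the block's top corners at full-picture (316,195) and (391,237).

```bash
python3 - <<'E'
from h import *
import pickle
m=pickle.load(open("pics/w5.pkl","rb"))
s=ray(m,[(316,194.8),(390.8,237.3),(180+148*.85,80+88*.85),(180+225*.85,80+130*.85)],.1585);d=s[1]-s[0];print(s.round(4),np.degrees(np.arctan2(d[1],d[0])),np.linalg.norm(d))
Y=np.radians(11.1);R=np.array([[np.cos(Y),-np.sin(Y)],[np.sin(Y),np.cos(Y)]])
for c,l in((s[0],(-.013,.03)),(s[1],(.027,.03))): print("origin",c[:2]-R@l)
r=ray(m,[(180+148*.85,80+88*.85),(180+225*.85,80+130*.85)],.029);d=r[1]-r[0];print("pocket far edge",r.round(4),np.degrees(np.arctan2(d[1],d[0])))
o=env.get_obs();Y=np.radians(11.1);print(o["tool_pos"])
E
```

```text
[[0.5629 0.3908 0.1585]
 [0.6031 0.3983 0.1585]
 [0.5477 0.4016 0.1585]
 [0.581  0.4088 0.1585]] 10.586521071376929 0.04095956179737816
origin [0.58140249 0.36382851]
origin [0.58241316 0.36365272]
pocket far edge [[0.5466 0.395  0.029 ]
 [0.6049 0.4075 0.029 ]] 12.14163910123312
[0.59431467 0.35796925 0.16972154]
```

Call:
step_arm(moves=[{"dp":[0,0,24],"dr":[0,0,0],"fingers":1},{"dp":[0,0,24],"dr":[0,0,0],"fingers":1},{"dp":[0,0,24],"dr":[0,0,0],"fingers":1},{"dp":[0,0,16],"dr":[0,0,0],"fingers":1},{"dp":[0,0,6],"dr":[0,0,0],"fingers":1}])

```text
time_s: 11.12
tool_pos: [0.5938, 0.3578, 0.0745]
tool_rot: [-179.9, -0.0, 130.4]
force: [0.6, 0.2, -3.5]
grip_width: 0.0368
grasp_force: 30.0
```

Call:
step_arm(moves=[{"dp":[0,0,6],"dr":[0,0,0],"fingers":1},{"dp":[0,0,6],"dr":[0,0,0],"fingers":1},{"dp":[0,0,6],"dr":[0,0,0],"fingers":1},{"dp":[0,0,6],"dr":[0,0,0],"fingers":1},{"dp":[0,0,4],"dr":[0,0,0],"fingers":1}])

```text
time_s: 11.75
tool_pos: [0.5942, 0.3581, 0.0471]
tool_rot: [-180.0, -0.0, 130.4]
force: [-0.9, -1.2, -2.3]
grip_width: 0.0368
grasp_force: 30.0
```

Call:
step_arm(moves=[{"dp":[0,0,0],"dr":[0,0,0],"fingers":0},{"dp":[0,0,0],"dr":[0,0,0],"fingers":0},{"dp":[0,0,0],"dr":[0,0,0],"fingers":0},{"dp":[0,0,0],"dr":[0,0,0],"fingers":0},{"dp":[0,0,0],"dr":[0,0,0],"fingers":0}])

```text
time_s: 12.38
tool_pos: [0.5944, 0.3582, 0.0478]
tool_rot: [180.0, -0.0, 130.4]
force: [-0.4, -0.6, -0.6]
grip_width: 0.0792
grasp_force: 0.0
```

Call:
step_arm(moves=[{"dp":[0,0,-10],"dr":[0,0,0],"fingers":0},{"dp":[0,0,-25],"dr":[0,0,0],"fingers":0},{"dp":[0,0,-30],"dr":[0,0,0],"fingers":0},{"dp":[0,0,-30],"dr":[0,0,0],"fingers":0},{"dp":[0,0,-28],"dr":[0,0,0],"fingers":0}])

```text
time_s: 13.0
tool_pos: [0.5946, 0.3582, 0.1727]
tool_rot: [179.9, 0.0, 130.4]
force: [-0.7, 0.2, 0.6]
grip_width: 0.0867
grasp_force: 0.0
```

```bash
python3 - <<'E'
from h import *
snap("w6")
plan([.427,-.143,.15],56.3,15)
E
```

```text
[-18. -30.   2.] [ 0.    -0.     0.086]
[-21. -29.   2.] [ 0.    -0.     0.086]
[-23. -27.   2.] [ 0.    -0.     0.086]
[-25. -25.   2.] [ 0.    -0.     0.086]
[-27. -22.   2.] [ 0.    -0.     0.086]
[-29. -20.   2.] [ 0.    -0.     0.086]
[-31. -17.   2.] [ 0.    -0.     0.086]
[-32. -15.   2.] [ 0.    -0.     0.086]
[-33. -12.   2.] [ 0.    -0.     0.086]
[-34.  -9.   2.] [ 0.    -0.     0.086]
[-35.  -6.   2.] [ 0.    -0.     0.086]
[-35.  -3.   2.] [ 0.    -0.     0.086]
[-35.   0.   2.] [ 0.    -0.     0.086]
[-35.   3.   2.] [ 0.    -0.     0.086]
[-35.   6.   2.] [ 0.    -0.     0.086]
```

Call:
step_arm(moves=[{"dp":[-18,-30,2],"dr":[0,0,0.086],"fingers":0},{"dp":[-21,-29,2],"dr":[0,0,0.086],"fingers":0},{"dp":[-23,-27,2],"dr":[0,0,0.086],"fingers":0},{"dp":[-25,-25,2],"dr":[0,0,0.086],"fingers":0},{"dp":[-27,-22,2],"dr":[0,0,0.086],"fingers":0}])

```text
time_s: 13.68
tool_pos: [0.5371, 0.19, 0.1611]
tool_rot: [179.9, -0.0, 105.6]
force: [1.2, 0.4, -0.0]
grip_width: 0.0866
grasp_force: 0.0
```

Call:
step_arm(moves=[{"dp":[-29,-20,2],"dr":[0,0,0.086],"fingers":0},{"dp":[-31,-17,2],"dr":[0,0,0.086],"fingers":0},{"dp":[-32,-15,2],"dr":[0,0,0.086],"fingers":0},{"dp":[-33,-12,2],"dr":[0,0,0.086],"fingers":0},{"dp":[-34,-9,2],"dr":[0,0,0.086],"fingers":0}])

```text
time_s: 14.3
tool_pos: [0.4805, 0.0229, 0.151]
tool_rot: [179.9, -0.0, 80.9]
force: [-0.5, -0.0, 0.2]
grip_width: 0.0871
grasp_force: 0.0
```

Call:
step_arm(moves=[{"dp":[-35,-6,2],"dr":[0,0,0.086],"fingers":0},{"dp":[-35,-3,2],"dr":[0,0,0.086],"fingers":0},{"dp":[-35,0,2],"dr":[0,0,0.086],"fingers":0},{"dp":[-35,3,2],"dr":[0,0,0.086],"fingers":0},{"dp":[-35,6,2],"dr":[0,0,0.086],"fingers":0}])

```text
time_s: 14.92
tool_pos: [0.4232, -0.1448, 0.1405]
tool_rot: [180.0, -0.0, 56.1]
force: [0.0, -0.3, 1.0]
grip_width: 0.0871
grasp_force: 0.0
```

Call:
step_arm(moves=[{"dp":[0,0,0],"dr":[0,0,0],"fingers":0},{"dp":[0,0,0],"dr":[0,0,0],"fingers":0},{"dp":[0,0,0],"dr":[0,0,0],"fingers":0},{"dp":[0,0,0],"dr":[0,0,0],"fingers":0},{"dp":[0,0,0],"dr":[0,0,0],"fingers":0}])

```text
time_s: 15.55
tool_pos: [0.4243, -0.1423, 0.1405]
tool_rot: [180.0, 0.0, 56.5]
force: [0.0, 0.5, 0.1]
grip_width: 0.0869
grasp_force: 0.0
```

```bash
python3 - <<'E'
from h import *
plan([.427,-.143,.029],56.3,5)
w,m=snap("w7");t=env.read_camera("top")[:,:,::-1];a=cv2.imread("pics/w6.png")
cv2.imwrite("pics/v7.png",np.hstack([cv2.resize(w,(400,300)),cv2.resize(a,(400,300))]))
E
```

```text
[ 0.  1. 22.] [0.    0.    0.001]
[ 0.  1. 22.] [0.    0.    0.001]
[ 0.  1. 22.] [0.    0.    0.001]
[ 0.  1. 22.] [0.    0.    0.001]
[ 0.  1. 22.] [0.    0.    0.001]
```

View pics/v7.png

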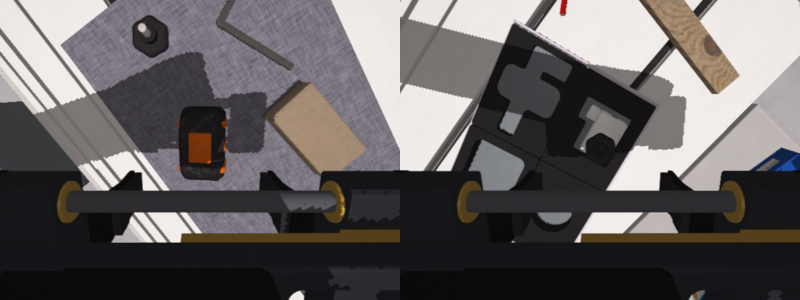

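Left (w7): the tape stands aligned between the fingers, column 203 of 400. Right (w6): the white stop sits in its stepped cut-out. I descend on the tape.

Call:
step_arm(moves=[{"dp":[0,1,24],"dr":[0,0,0],"fingers":0},{"dp":[0,1,24],"dr":[0,0,0],"fingers":0},{"dp":[0,1,24],"dr":[0,0,0],"fingers":0},{"dp":[0,0,22],"dr":[0,0,0],"fingers":0},{"dp":[0,0,17],"dr":[0,0,0],"fingers":0}])

```text
time_s: 16.27
tool_pos: [0.4264, -0.1442, 0.0287]
tool_rot: [-180.0, 0.0, 56.5]
force: [-0.3, 0.6, -0.5]
grip_width: 0.0865
grasp_force: 0.0
```

Call:
step_arm(moves=[{"dp":[0,0,0],"dr":[0,0,0],"fingers":1},{"dp":[0,0,0],"dr":[0,0,0],"fingers":1},{"dp":[0,0,0],"dr":[0,0,0],"fingers":1},{"dp":[0,0,0],"dr":[0,0,0],"fingers":1},{"dp":[0,0,0],"dr":[0,0,0],"fingers":1}], squeeze=35)

```text
time_s: 16.9
tool_pos: [0.4267, -0.1441, 0.0301]
tool_rot: [-180.0, -0.0, 56.5]
force: [-2.4, 1.8, 5.9]
grip_width: 0.0517
grasp_force: 34.4
```

Call:
step_arm(moves=[{"dp":[0,0,0],"dr":[0,0,0],"fingers":1},{"dp":[0,0,0],"dr":[0,0,0],"fingers":1},{"dp":[0,0,0],"dr":[0,0,0],"fingers":1},{"dp":[0,0,0],"dr":[0,0,0],"fingers":1},{"dp":[0,0,0],"dr":[0,0,0],"fingers":1}])

```text
time_s: 17.52
tool_pos: [0.4267, -0.1441, 0.03]
tool_rot: [-180.0, -0.0, 56.5]
force: [-1.4, 0.9, 5.7]
grip_width: 0.052
grasp_force: 34.4
```

Call:
step_arm(moves=[{"dp":[0,0,-10],"dr":[0,0,0],"fingers":1},{"dp":[0,0,-25],"dr":[0,0,0],"fingers":1},{"dp":[0,0,-30],"dr":[0,0,0],"fingers":1},{"dp":[0,0,-30],"dr":[0,0,0],"fingers":1},{"dp":[0,0,-30],"dr":[0,0,0],"fingers":1}])

```text
time_s: 18.15
tool_pos: [0.4263, -0.1446, 0.1557]
tool_rot: [180.0, -0.0, 56.5]
force: [0.1, 0.6, -3.0]
grip_width: 0.0518
grasp_force: 34.0
```

```bash
python3 - <<'E'
from h import *
plan([.5106,.2097,.155],101.1,10)
E
```

```text
[ 34. -13.   0.] [ 0.    -0.    -0.078]
[ 35. -10.   0.] [ 0.    -0.    -0.078]
[36. -7.  0.] [ 0.    -0.    -0.078]
[36. -4.  0.] [ 0.    -0.    -0.078]
[36. -1.  0.] [ 0.    -0.    -0.078]
[36.  1.  0.] [ 0.    -0.    -0.078]
[36.  4.  0.] [ 0.    -0.    -0.078]
[36.  7.  0.] [ 0.    -0.    -0.078]
[35. 10.  0.] [ 0.    -0.    -0.078]
[34. 12.  0.] [ 0.    -0.    -0.078]
```

Call:
step_arm(moves=[{"dp":[34,-13,0],"dr":[0,0,-0.078],"fingers":1},{"dp":[35,-10,0],"dr":[0,0,-0.078],"fingers":1},{"dp":[36,-7,0],"dr":[0,0,-0.078],"fingers":1},{"dp":[36,-4,0],"dr":[0,0,-0.078],"fingers":1},{"dp":[36,-1,0],"dr":[0,0,-0.078],"fingers":1}])

```text
time_s: 18.77
tool_pos: [0.4692, 0.0341, 0.1547]
tool_rot: [180.0, -0.0, 79.1]
force: [-0.2, 0.1, -1.6]
grip_width: 0.0515
grasp_force: 34.0
```

Call:
step_arm(moves=[{"dp":[36,1,0],"dr":[0,0,-0.078],"fingers":1},{"dp":[36,4,0],"dr":[0,0,-0.078],"fingers":1},{"dp":[36,7,0],"dr":[0,0,-0.078],"fingers":1},{"dp":[35,10,0],"dr":[0,0,-0.078],"fingers":1},{"dp":[34,12,0],"dr":[0,0,-0.078],"fingers":1}])

```text
time_s: 19.4
tool_pos: [0.5102, 0.2117, 0.1542]
tool_rot: [-180.0, 0.0, 101.5]
force: [1.0, -1.0, -2.2]
grip_width: 0.0516
grasp_force: 34.0
```

Call:
step_arm(moves=[{"dp":[0,0,0],"dr":[0,0,0],"fingers":1},{"dp":[0,0,0],"dr":[0,0,0],"fingers":1},{"dp":[0,0,0],"dr":[0,0,0],"fingers":1},{"dp":[0,0,0],"dr":[0,0,0],"fingers":1},{"dp":[0,0,0],"dr":[0,0,0],"fingers":1}])

```text
time_s: 20.02
tool_pos: [0.5099, 0.2086, 0.1547]
tool_rot: [180.0, -0.0, 101.1]
force: [-0.2, -0.3, -3.1]
grip_width: 0.0515
grasp_force: 34.0
```

```bash
python3 - <<'E'
from h import *
plan([.5106,.2097,.038],101.1,5);o=env.get_obs();print(o["tool_pos"])
w,m=snap("w8");t=env.read_camera("side")[:,:,::-1]
cv2.imwrite("pics/v8.png",np.hstack([cv2.resize(w[40:340,120:520],(400,300)),cv2.resize(t[180:405,230:530],(400,300))]))
E
```

```text
[ 0.  0. 23.] [ 0. -0.  0.]
[ 0.  0. 23.] [ 0. -0.  0.]
[ 0.  0. 23.] [ 0. -0.  0.]
[ 0.  0. 23.] [ 0. -0.  0.]
[ 0.  0. 23.] [ 0. -0.  0.]
[0.50993229 0.20859792 0.1547383 ]
```

View pics/v8.png

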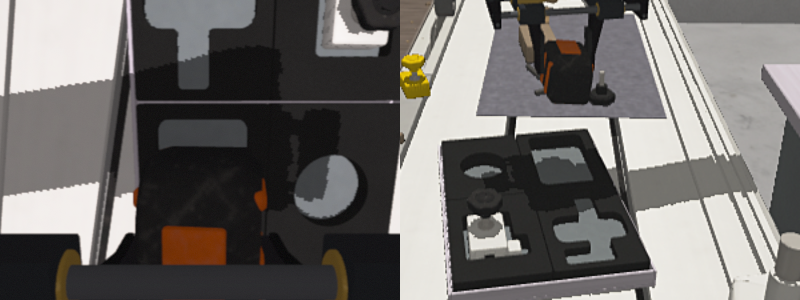

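The wrist view shows the tape centred on column 202, matching the rectangle's column 203, with edges parallel. Lowering.

Call:
step_arm(moves=[{"dp":[0,0,24],"dr":[0,0,0],"fingers":1},{"dp":[0,0,24],"dr":[0,0,0],"fingers":1},{"dp":[0,0,20],"dr":[0,0,0],"fingers":1},{"dp":[0,0,14],"dr":[0,0,0],"fingers":1},{"dp":[0,0,8],"dr":[0,0,0],"fingers":1}])

```text
time_s: 20.75
tool_pos: [0.5098, 0.209, 0.064]
tool_rot: [-180.0, 0.0, 101.2]
force: [0.8, 0.3, -2.0]
grip_width: 0.0517
grasp_force: 34.0
```

Call:
step_arm(moves=[{"dp":[0,0,6],"dr":[0,0,0],"fingers":1},{"dp":[0,0,6],"dr":[0,0,0],"fingers":1},{"dp":[0,0,6],"dr":[0,0,0],"fingers":1},{"dp":[0,0,5],"dr":[0,0,0],"fingers":1},{"dp":[0,0,3],"dr":[0,0,0],"fingers":1}])

```text
time_s: 21.38
tool_pos: [0.5098, 0.209, 0.0383]
tool_rot: [-180.0, 0.0, 101.2]
force: [-0.4, 1.6, -1.8]
grip_width: 0.0516
grasp_force: 34.0
```

Call:
step_arm(moves=[{"dp":[0,0,1],"dr":[0,0,0],"fingers":1},{"dp":[0,0,0],"dr":[0,0,0],"fingers":1},{"dp":[0,0,0],"dr":[0,0,0],"fingers":0},{"dp":[0,0,0],"dr":[0,0,0],"fingers":0},{"dp":[0,0,0],"dr":[0,0,0],"fingers":0}])

```text
time_s: 22.0
tool_pos: [0.5103, 0.2092, 0.038]
tool_rot: [179.9, -0.0, 101.2]
force: [0.7, 1.0, 0.1]
grip_width: 0.0741
grasp_force: 0.0
```

Call:
step_arm(moves=[{"dp":[0,0,0],"dr":[0,0,0],"fingers":0},{"dp":[0,0,0],"dr":[0,0,0],"fingers":0},{"dp":[0,0,0],"dr":[0,0,0],"fingers":0},{"dp":[0,0,-10],"dr":[0,0,0],"fingers":0},{"dp":[0,0,-25],"dr":[0,0,0],"fingers":0}])

```text
time_s: 22.62
tool_pos: [0.509, 0.2086, 0.0724]
tool_rot: [-179.9, 0.1, 101.2]
force: [0.4, 0.7, 0.8]
grip_width: 0.0871
grasp_force: 0.0
```

Call:
step_arm(moves=[{"dp":[0,0,-30],"dr":[0,0,0],"fingers":0},{"dp":[0,0,-30],"dr":[0,0,0],"fingers":0},{"dp":[0,0,-25],"dr":[0,0,0],"fingers":0},{"dp":[0,0,0],"dr":[0,0,0],"fingers":0},{"dp":[0,0,0],"dr":[0,0,0],"fingers":0}])

```text
time_s: 23.25
tool_pos: [0.5095, 0.2089, 0.1571]
tool_rot: [-180.0, 0.0, 101.2]
force: [-0.0, -1.0, -0.2]
grip_width: 0.087
grasp_force: 0.0
```

```bash
python3 - <<'E'
from h import *
o=env.get_obs();print(o["tool_pos"],o["tool_rot"])
plan([.4457,-.005,.13],90,5)
E
```

```text
[0.50947398 0.20885966 0.15711105] [-1.79963732e+02  5.79283901e-03  1.01172877e+02]
[-39. -21.   5.] [-0.     0.     0.039]
[-40. -19.   5.] [-0.     0.     0.039]
[-41. -18.   5.] [-0.     0.     0.039]
[-42. -16.   5.] [-0.     0.     0.039]
[-42. -14.   5.] [-0.     0.     0.039]
```

Call:
step_arm(moves=[{"dp":[-39,-21,5],"dr":[0,0,0.039],"fingers":0},{"dp":[-40,-19,5],"dr":[0,0,0.039],"fingers":0},{"dp":[-41,-18,5],"dr":[0,0,0.039],"fingers":0},{"dp":[-42,-16,5],"dr":[0,0,0.039],"fingers":0},{"dp":[-42,-14,5],"dr":[0,0,0.039],"fingers":0}])

```text
time_s: 23.88
tool_pos: [0.4447, -0.0057, 0.1313]
tool_rot: [-179.9, 0.0, 89.9]
force: [0.4, 0.0, -0.3]
grip_width: 0.0871
grasp_force: 0.0
```

Call:
step_arm(moves=[{"dp":[0,0,0],"dr":[0,0,0],"fingers":0},{"dp":[0,0,0],"dr":[0,0,0],"fingers":0},{"dp":[0,0,0],"dr":[0,0,0],"fingers":0.2},{"dp":[0,0,0],"dr":[0,0,0],"fingers":0.2},{"dp":[0,0,0],"dr":[0,0,0],"fingers":0.2}])

```text
time_s: 24.5
tool_pos: [0.4463, -0.0037, 0.1325]
tool_rot: [-180.0, 0.0, 90.1]
force: [-0.6, 0.4, -0.6]
grip_width: 0.0712
grasp_force: 0.0
```

```bash
python3 - <<'E'
from h import *
w,m=snap("w9");a=cv2.imread("pics/w8.png")
plan([.4457,-.005,.022],90,5)
im=cv2.imread("pics/w7.png")
import pickle
M=pickle.load(open("pics/w7.pkl","rb"));hsv=cv2.cvtColor(im,cv2.COLOR_BGR2HSV)
r=im[10:100,190:290];k=(r.max(2)<62).astype(np.uint8);k=cv2.morphologyEx(k,cv2.MORPH_OPEN,np.ones((5,5)))
n,l,st,ce=cv2.connectedComponentsWithStats(k)
for i in range(1,n):
    if st[i,4]>100: p=ce[i]+(190,10);print(st[i],p,ray(M,p,.014)[0])
E
```

```text
[-0. -0. 22.] [-0.  0.  0.]
[-0. -0. 22.] [-0.  0.  0.]
[-0. -0. 22.] [-0.  0.  0.]
[-0. -0. 22.] [-0.  0.  0.]
[-0. -0. 22.] [-0.  0.  0.]
[  22   15   57   67 2594] [242.01233616  59.71164225] [ 0.44595796 -0.00668798  0.014     ]
```

Call:
step_arm(moves=[{"dp":[0,0,24],"dr":[0,0,0],"fingers":0.2},{"dp":[0,0,24],"dr":[0,0,0],"fingers":0.2},{"dp":[-1,0,24],"dr":[0,0,0],"fingers":0.2},{"dp":[-1,0,22],"dr":[0,0,0],"fingers":0.2},{"dp":[0,0,16],"dr":[0,0,0],"fingers":0.2}])

```text
time_s: 25.18
tool_pos: [0.4459, -0.0061, 0.0217]
tool_rot: [-180.0, 0.0, 90.0]
force: [0.5, -0.1, 1.2]
grip_width: 0.0694
grasp_force: 0.0
```

Call:
step_arm(moves=[{"dp":[0,0,0],"dr":[0,0,0],"fingers":1},{"dp":[0,0,0],"dr":[0,0,0],"fingers":1},{"dp":[0,0,0],"dr":[0,0,0],"fingers":1},{"dp":[0,0,0],"dr":[0,0,0],"fingers":1},{"dp":[0,0,0],"dr":[0,0,0],"fingers":1}], squeeze=15)

```text
time_s: 25.8
tool_pos: [0.4464, -0.0061, 0.0229]
tool_rot: [180.0, -0.0, 90.0]
force: [-0.5, -0.9, 0.6]
grip_width: 0.0273
grasp_force: 0.0
```

Call:
step_arm(moves=[{"dp":[0,0,0],"dr":[0,0,0],"fingers":1},{"dp":[0,0,0],"dr":[0,0,0],"fingers":1},{"dp":[0,0,0],"dr":[0,0,0],"fingers":1},{"dp":[0,0,0],"dr":[0,0,0],"fingers":1},{"dp":[0,0,0],"dr":[0,0,0],"fingers":1}])

```text
time_s: 26.42
tool_pos: [0.4463, -0.0062, 0.0227]
tool_rot: [180.0, -0.0, 90.0]
force: [-0.4, -0.7, 2.1]
grip_width: 0.017
grasp_force: 15.0
```

```bash
python3 - <<'E'
from h import *
o=env.get_obs();print(o["tool_pos"],o["grip_width"])
p=o["tool_pos"]+[0,0,.13]
plan([.6087,.2293,.16],90,8,start=(p,90))
E
```

```text
[ 0.44625665 -0.00615988  0.02265883] 0.016971436834268352
[29. 20. -1.] [0. 0. 0.]
[29. 20. -1.] [0. 0. 0.]
[29. 20. -1.] [0. 0. 0.]
[29. 20. -1.] [0. 0. 0.]
[29. 20. -1.] [0. 0. 0.]
[29. 20. -1.] [0. 0. 0.]
[29. 20. -1.] [0. 0. 0.]
[29. 20. -1.] [0. 0. 0.]
```

Call:
step_arm(moves=[{"dp":[0,0,-15],"dr":[0,0,0],"fingers":1},{"dp":[0,0,-25],"dr":[0,0,0],"fingers":1},{"dp":[0,0,-30],"dr":[0,0,0],"fingers":1},{"dp":[0,0,-30],"dr":[0,0,0],"fingers":1},{"dp":[0,0,-30],"dr":[0,0,0],"fingers":1}])

```text
time_s: 27.05
tool_pos: [0.4461, -0.0065, 0.1544]
tool_rot: [179.9, -0.0, 90.0]
force: [1.0, 0.9, -0.8]
grip_width: 0.017
grasp_force: 15.0
```

Call:
step_arm(moves=[{"dp":[29,20,-1],"dr":[0,0,0],"fingers":1},{"dp":[29,20,-1],"dr":[0,0,0],"fingers":1},{"dp":[29,20,-1],"dr":[0,0,0],"fingers":1},{"dp":[29,20,-1],"dr":[0,0,0],"fingers":1},{"dp":[29,20,-1],"dr":[0,0,0],"fingers":1}])

```text
time_s: 27.68
tool_pos: [0.5468, 0.1396, 0.1584]
tool_rot: [180.0, 0.0, 90.0]
force: [-0.5, -0.5, -0.9]
grip_width: 0.0172
grasp_force: 15.0
```

Call:
step_arm(moves=[{"dp":[29,20,-1],"dr":[0,0,0],"fingers":1},{"dp":[29,20,-1],"dr":[0,0,0],"fingers":1},{"dp":[29,20,-1],"dr":[0,0,0],"fingers":1},{"dp":[0,0,0],"dr":[0,0,0],"fingers":1},{"dp":[0,0,0],"dr":[0,0,0],"fingers":1}])

```text
time_s: 28.3
tool_pos: [0.6059, 0.2248, 0.1608]
tool_rot: [-180.0, 0.1, 90.0]
force: [-0.0, -0.6, -0.2]
grip_width: 0.017
grasp_force: 15.0
```

Call:
step_arm(moves=[{"dp":[0,0,0],"dr":[0,0,0],"fingers":1},{"dp":[0,0,0],"dr":[0,0,0],"fingers":1},{"dp":[0,0,0],"dr":[0,0,0],"fingers":1},{"dp":[0,0,0],"dr":[0,0,0],"fingers":1},{"dp":[0,0,0],"dr":[0,0,0],"fingers":1}])

```text
time_s: 28.92
tool_pos: [0.6061, 0.2258, 0.1606]
tool_rot: [180.0, -0.0, 90.0]
force: [-0.0, 1.5, -0.6]
grip_width: 0.0169
grasp_force: 15.0
```

```bash
python3 - <<'E'
from h import *
plan([.6087,.2293,.030],90,5);o=env.get_obs();print(o["tool_pos"])
w,m=snap("w10");t=env.read_camera("side")[:,:,::-1]
cv2.imwrite("pics/v10.png",np.hstack([cv2.resize(w[0:340,100:553],(400,300)),cv2.resize(t[180:405,230:530],(400,300))]))
E
```

```text
[ 1.  1. 26.] [ 0. -0. -0.]
[ 1.  1. 26.] [ 0. -0. -0.]
[ 1.  1. 26.] [ 0. -0. -0.]
[ 1.  1. 26.] [ 0. -0. -0.]
[ 1.  1. 26.] [ 0. -0. -0.]
[0.60613243 0.2257908  0.16062039]
```

View pics/v10.png

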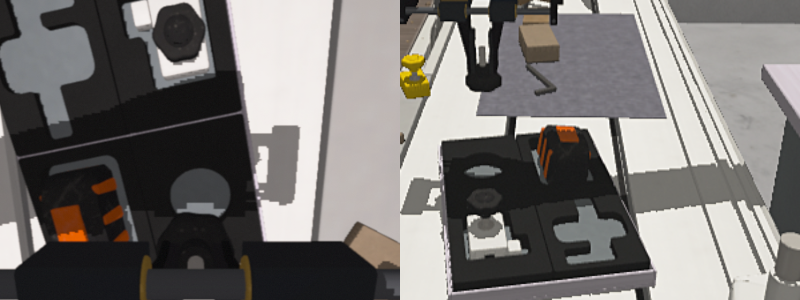

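Both the stop and the tape sit in their cut-outs. The held knob is in front of the round hole (200,190 in the crop). Lowering with a +3/+3 mm correction.

Call:
step_arm(moves=[{"dp":[1,1,26],"dr":[0,0,0],"fingers":1},{"dp":[1,1,26],"dr":[0,0,0],"fingers":1},{"dp":[1,1,26],"dr":[0,0,0],"fingers":1},{"dp":[0,0,20],"dr":[0,0,0],"fingers":1},{"dp":[0,0,8],"dr":[0,0,0],"fingers":1}])

```text
time_s: 29.65
tool_pos: [0.6084, 0.2286, 0.0532]
tool_rot: [-179.9, 0.1, 90.0]
force: [-0.4, 0.2, -0.5]
grip_width: 0.0167
grasp_force: 15.0
```

Call:
step_arm(moves=[{"dp":[0,0,6],"dr":[0,0,0],"fingers":1},{"dp":[0,0,6],"dr":[0,0,0],"fingers":1},{"dp":[0,0,6],"dr":[0,0,0],"fingers":1},{"dp":[0,0,6],"dr":[0,0,0],"fingers":1},{"dp":[0,0,0],"dr":[0,0,0],"fingers":1}])

```text
time_s: 30.28
tool_pos: [0.609, 0.2287, 0.0302]
tool_rot: [-180.0, 0.0, 90.0]
force: [-0.2, -0.9, -0.2]
grip_width: 0.0171
grasp_force: 15.0
```

Call:
step_arm(moves=[{"dp":[0,0,0],"dr":[0,0,0],"fingers":0.55},{"dp":[0,0,0],"dr":[0,0,0],"fingers":0.55},{"dp":[0,0,0],"dr":[0,0,0],"fingers":0.55},{"dp":[0,0,0],"dr":[0,0,0],"fingers":0.55},{"dp":[0,0,0],"dr":[0,0,0],"fingers":0.55}])

```text
time_s: 30.9
tool_pos: [0.6092, 0.2289, 0.0307]
tool_rot: [180.0, -0.0, 90.0]
force: [-0.2, -0.3, -0.8]
grip_width: 0.0388
grasp_force: 0.0
```

Call:
step_arm(moves=[{"dp":[0,0,-10],"dr":[0,0,0],"fingers":0.55},{"dp":[0,0,-25],"dr":[0,0,0],"fingers":0.55},{"dp":[0,0,-35],"dr":[0,0,0],"fingers":0.55},{"dp":[0,0,-35],"dr":[0,0,0],"fingers":0.55},{"dp":[0,0,-35],"dr":[0,0,0],"fingers":0.55}])

```text
time_s: 31.52
tool_pos: [0.6093, 0.2287, 0.1726]
tool_rot: [180.0, -0.0, 90.0]
force: [-0.3, 0.3, 0.2]
grip_width: 0.0387
grasp_force: 0.0
```

```bash
python3 - <<'E'
from h import *
plan([.5407,-.0746,.13],117,10)
E
```

```text
[-30.  -7.   4.] [ 0.    -0.    -0.047]
[-30.  -8.   4.] [ 0.    -0.    -0.047]
[-30. -10.   4.] [ 0.    -0.    -0.047]
[-29. -11.   4.] [ 0.    -0.    -0.047]
[-29. -12.   4.] [ 0.    -0.    -0.047]
[-28. -14.   4.] [ 0.    -0.    -0.047]
[-27. -15.   4.] [ 0.    -0.    -0.047]
[-26. -16.   4.] [ 0.    -0.    -0.047]
[-26. -18.   4.] [ 0.    -0.    -0.047]
[-25. -19.   4.] [ 0.    -0.    -0.047]
```

Call:
step_arm(moves=[{"dp":[-30,-7,4],"dr":[0,0,-0.047],"fingers":0.55},{"dp":[-30,-8,4],"dr":[0,0,-0.047],"fingers":0.55},{"dp":[-30,-10,4],"dr":[0,0,-0.047],"fingers":0.55},{"dp":[-29,-11,4],"dr":[0,0,-0.047],"fingers":0.55},{"dp":[-29,-12,4],"dr":[0,0,-0.047],"fingers":0.55}])

```text
time_s: 32.15
tool_pos: [0.5752, 0.0756, 0.1514]
tool_rot: [179.9, -0.0, 103.5]
force: [-0.2, 0.2, -0.2]
grip_width: 0.0394
grasp_force: 0.0
```

Call:
step_arm(moves=[{"dp":[-28,-14,4],"dr":[0,0,-0.047],"fingers":0.55},{"dp":[-27,-15,4],"dr":[0,0,-0.047],"fingers":0.55},{"dp":[-26,-16,4],"dr":[0,0,-0.047],"fingers":0.55},{"dp":[-26,-18,4],"dr":[0,0,-0.047],"fingers":0.55},{"dp":[-25,-19,4],"dr":[0,0,-0.047],"fingers":0.55}])

```text
time_s: 32.78
tool_pos: [0.5402, -0.0762, 0.1314]
tool_rot: [179.9, 0.0, 117.0]
force: [0.4, 0.3, 0.3]
grip_width: 0.0391
grasp_force: 0.0
```

Call:
step_arm(moves=[{"dp":[0,0,0],"dr":[0,0,0],"fingers":0.55},{"dp":[0,0,0],"dr":[0,0,0],"fingers":0.55},{"dp":[0,0,0],"dr":[0,0,0],"fingers":0.55},{"dp":[0,0,0],"dr":[0,0,0],"fingers":0.55},{"dp":[0,0,0],"dr":[0,0,0],"fingers":0.55}])

```text
time_s: 33.4
tool_pos: [0.5404, -0.0745, 0.1306]
tool_rot: [180.0, -0.0, 117.0]
force: [0.2, 0.3, 0.3]
grip_width: 0.0393
grasp_force: 0.0
```

```bash
python3 - <<'E'
from h import *
w,m=snap("w11");o=env.get_obs();print(o["tool_pos"],o["tool_rot"],o["qpos"])
plan([.5407,-.0746,.006],117,5)
a=w[40:340,120:520].copy()
for i in range(0,400,50): cv2.putText(a,str(120+i),(i,8),0,.3,(0,0,255),1)
for i in range(50,300,50): cv2.putText(a,str(40+i),(0,i),0,.3,(0,0,255),1)
b=cv2.imread("pics/w10.png")
cv2.imwrite("pics/v11.png",cv2.resize(a,(800,600)))
E
```

```text
[ 0.54034829 -0.07473635  0.13054877] [1.79998769e+02 3.56471502e-04 1.16963080e+02] [-24.06689733  10.1942094   32.29719117 105.83909998  -5.95918447
  65.63358789  37.24886508]
[-0.  0. 25.] [ 0.  0. -0.]
[-0.  0. 25.] [ 0.  0. -0.]
[-0.  0. 25.] [ 0.  0. -0.]
[-0.  0. 25.] [ 0.  0. -0.]
[-0.  0. 25.] [ 0.  0. -0.]
```

View pics/v11.png

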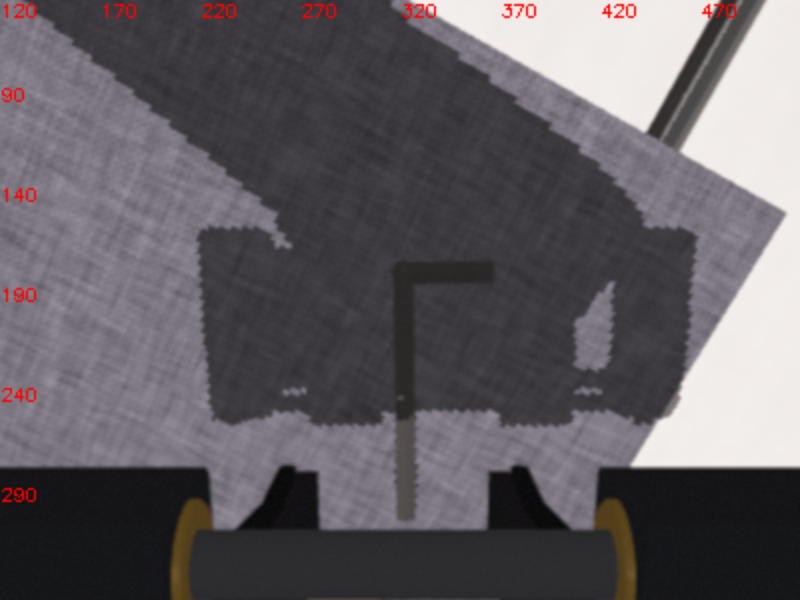

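The key's long arm is centred between the fingers (column 322) and parallel to the pads, with the corner at (322,175). Descending.

Call:
step_arm(moves=[{"dp":[0,0,30],"dr":[0,0,0],"fingers":0.55},{"dp":[0,0,30],"dr":[0,0,0],"fingers":0.55},{"dp":[0,0,30],"dr":[0,0,0],"fingers":0.55},{"dp":[0,0,22],"dr":[0,0,0],"fingers":0.55},{"dp":[0,0,10],"dr":[0,0,0],"fingers":0.55}])

```text
time_s: 34.08
tool_pos: [0.5394, -0.075, 0.0073]
tool_rot: [-179.9, -0.0, 116.9]
force: [1.3, -0.7, -0.3]
grip_width: 0.0392
grasp_force: 0.0
```

```bash
python3 - <<'E'
from h import *
import pickle
m=pickle.load(open("pics/w11.pkl","rb"));c=ray(m,[(322,175.5),(362,175.5),(322.5,298)],.010);print(c.round(4))
o=env.get_obs();print(o["tool_pos"],o["force"]);R=rot(o);print("corner in tool",R.T@(c[0]-o["tool_pos"]),"end",R.T@(c[2]-o["tool_pos"]))
E
```

```text
[[ 0.5202 -0.0341  0.01  ]
 [ 0.5468 -0.0206  0.01  ]
 [ 0.5652 -0.1217  0.01  ]]
[ 0.53944777 -0.07496602  0.00730832] [ 1.30365112 -0.69577451 -0.30760182]
corner in tool [ 0.04511733  0.00130791 -0.00265877] end [-0.05332293  0.00177831 -0.0027367 ]
```

Call:
step_arm(moves=[{"dp":[0,0,2],"dr":[0,0,0],"fingers":0.55},{"dp":[0,0,1],"dr":[0,0,0],"fingers":0.55},{"dp":[0,0,0],"dr":[0,0,0],"fingers":1},{"dp":[0,0,0],"dr":[0,0,0],"fingers":1},{"dp":[0,0,0],"dr":[0,0,0],"fingers":1}], squeeze=20)

```text
time_s: 34.7
tool_pos: [0.5405, -0.075, 0.0059]
tool_rot: [180.0, 0.0, 116.9]
force: [-0.4, -0.6, 0.5]
grip_width: 0.0167
grasp_force: 0.0
```

Call:
step_arm(moves=[{"dp":[0,0,0],"dr":[0,0,0],"fingers":1},{"dp":[0,0,0],"dr":[0,0,0],"fingers":1},{"dp":[0,0,0],"dr":[0,0,0],"fingers":1},{"dp":[0,0,0],"dr":[0,0,0],"fingers":1},{"dp":[0,0,0],"dr":[0,0,0],"fingers":1}])

```text
time_s: 35.33
tool_pos: [0.5404, -0.0751, 0.0057]
tool_rot: [180.0, 0.0, 116.9]
force: [-0.6, -0.6, 2.4]
grip_width: 0.008
grasp_force: 20.0
```

```bash
python3 - <<'E'
from h import *
o=env.get_obs();print(o["tool_pos"],o["tool_rot"],o["grip_width"],o["grasp_force"])
Y=np.radians(11.1);R=np.array([[np.cos(Y),-np.sin(Y)],[np.sin(Y),np.cos(Y)]])
k=np.array([.4805,.3461])+R@[.010,0];t=k+R@[-.015,.0025];print("key_pocket",k,"tcp",t)
p=o["tool_pos"]+[0,0,.14];plan([*t,.15],101.1,12,start=(p,o["tool_rot"][2]))
E
```

```text
[ 0.54037552 -0.07508465  0.00568879] [1.79985336e+02 1.17010777e-03 1.16930661e+02] 0.007970829894933446 20.000020265579224
key_pocket [0.49031293 0.34802522] tcp [0.47511223 0.34759062]
[34. 11. -0.] [ 0.    -0.     0.023]
[34. 10. -0.] [ 0.    -0.     0.023]
[34. 10. -0.] [ 0.    -0.     0.023]
[35.  9. -0.] [ 0.    -0.     0.023]
[35.  8. -0.] [ 0.    -0.     0.023]
[35.  7. -0.] [ 0.    -0.     0.023]
[35.  6. -0.] [ 0.    -0.     0.023]
[35.  6. -0.] [ 0.    -0.     0.023]
[35.  5. -0.] [ 0.    -0.     0.023]
[35.  4. -0.] [ 0.    -0.     0.023]
[36.  3. -0.] [ 0.    -0.     0.023]
[36.  2. -0.] [ 0.    -0.     0.023]
```

Call:
step_arm(moves=[{"dp":[0,0,-15],"dr":[0,0,0],"fingers":1},{"dp":[0,0,-30],"dr":[0,0,0],"fingers":1},{"dp":[0,0,-35],"dr":[0,0,0],"fingers":1},{"dp":[0,0,-35],"dr":[0,0,0],"fingers":1},{"dp":[0,0,-25],"dr":[0,0,0],"fingers":1}])

```text
time_s: 35.95
tool_pos: [0.5408, -0.0754, 0.1481]
tool_rot: [179.9, 0.1, 116.9]
force: [1.2, 0.1, -1.1]
grip_width: 0.0082
grasp_force: 20.0
```

Call:
step_arm(moves=[{"dp":[34,11,0],"dr":[0,0,0.023],"fingers":1},{"dp":[34,10,0],"dr":[0,0,0.023],"fingers":1},{"dp":[34,10,0],"dr":[0,0,0.023],"fingers":1},{"dp":[35,9,0],"dr":[0,0,0.023],"fingers":1},{"dp":[35,8,0],"dr":[0,0,0.023],"fingers":1}])

```text
time_s: 36.58
tool_pos: [0.5131, 0.1024, 0.1464]
tool_rot: [179.9, 0.0, 110.3]
force: [0.5, 0.1, 0.1]
grip_width: 0.0086
grasp_force: 20.0
```

Call:
step_arm(moves=[{"dp":[35,7,0],"dr":[0,0,0.023],"fingers":1},{"dp":[35,6,0],"dr":[0,0,0.023],"fingers":1},{"dp":[35,6,0],"dr":[0,0,0.023],"fingers":1},{"dp":[35,5,0],"dr":[0,0,0.023],"fingers":1},{"dp":[35,4,0],"dr":[0,0,0.023],"fingers":1}])

```text
time_s: 37.2
tool_pos: [0.4866, 0.2776, 0.1464]
tool_rot: [179.9, 0.0, 103.7]
force: [1.3, 0.4, 0.3]
grip_width: 0.0084
grasp_force: 20.0
```

Call:
step_arm(moves=[{"dp":[36,3,0],"dr":[0,0,0.023],"fingers":1},{"dp":[36,2,0],"dr":[0,0,0.023],"fingers":1},{"dp":[0,0,0],"dr":[0,0,0],"fingers":1},{"dp":[0,0,0],"dr":[0,0,0],"fingers":1},{"dp":[0,0,0],"dr":[0,0,0],"fingers":1}])

```text
time_s: 37.83
tool_pos: [0.476, 0.3465, 0.1459]
tool_rot: [180.0, 0.0, 101.0]
force: [0.0, 0.3, -0.2]
grip_width: 0.0077
grasp_force: 20.0
```

```bash
python3 - <<'E'
from h import *
o=env.get_obs();print(o["tool_pos"],o["tool_rot"])
plan([.4751,.3476,.06],101.1,4)
w,m=snap("w12");t=env.read_camera("side")[:,:,::-1]
cv2.imwrite("pics/v12.png",np.hstack([cv2.resize(w[0:340,100:553],(400,300)),cv2.resize(t[180:405,230:530],(400,300))]))
E
```

```text
[0.47595179 0.34647634 0.14588347] [1.79977260e+02 2.81967630e-02 1.00989989e+02]
[ 0. -0. 21.] [ 0.  0. -0.]
[ 0. -0. 21.] [ 0.  0. -0.]
[ 0. -0. 21.] [ 0.  0. -0.]
[ 0. -0. 21.] [ 0.  0. -0.]
```

View pics/v12.png

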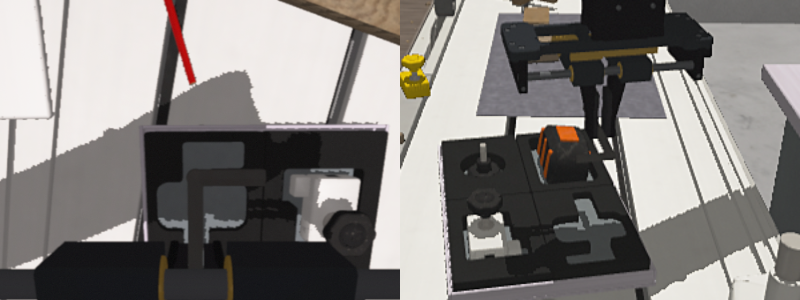

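The key is held level, parallel to its slot, with the short arm at +x. The knob, stop and tape are seated. Lowering.

Call:
step_arm(moves=[{"dp":[1,-1,28],"dr":[0,0,0],"fingers":1},{"dp":[0,0,28],"dr":[0,0,0],"fingers":1},{"dp":[0,0,25],"dr":[0,0,0],"fingers":1},{"dp":[0,0,14],"dr":[0,0,0],"fingers":1},{"dp":[0,0,7],"dr":[0,0,0],"fingers":1}])

```text
time_s: 38.55
tool_pos: [0.4742, 0.3484, 0.0431]
tool_rot: [-180.0, 0.0, 101.1]
force: [0.8, -0.5, -0.5]
grip_width: 0.008
grasp_force: 20.0
```

Call:
step_arm(moves=[{"dp":[0,0,5],"dr":[0,0,0],"fingers":1},{"dp":[0,0,5],"dr":[0,0,0],"fingers":1},{"dp":[0,0,5],"dr":[0,0,0],"fingers":1},{"dp":[0,0,5],"dr":[0,0,0],"fingers":1},{"dp":[0,0,0],"dr":[0,0,0],"fingers":1}])

```text
time_s: 39.17
tool_pos: [0.4738, 0.3487, 0.0232]
tool_rot: [-180.0, 0.0, 101.1]
force: [-0.4, 0.3, -0.4]
grip_width: 0.0079
grasp_force: 20.0
```

Released to about 25 mm only, then up and clear.

Call:
step_arm(moves=[{"dp":[0,0,0],"dr":[0,0,0],"fingers":0.72},{"dp":[0,0,0],"dr":[0,0,0],"fingers":0.72},{"dp":[0,0,0],"dr":[0,0,0],"fingers":0.72},{"dp":[0,0,0],"dr":[0,0,0],"fingers":0.72},{"dp":[0,0,0],"dr":[0,0,0],"fingers":0.72}])

```text
time_s: 39.8
tool_pos: [0.4741, 0.3488, 0.0236]
tool_rot: [180.0, -0.0, 101.1]
force: [-0.8, 0.2, -0.7]
grip_width: 0.0243
grasp_force: 0.0
```

Call:
step_arm(moves=[{"dp":[0,0,-10],"dr":[0,0,0],"fingers":0.72},{"dp":[0,0,-25],"dr":[0,0,0],"fingers":0.72},{"dp":[0,0,-35],"dr":[0,0,0],"fingers":0.72},{"dp":[0,0,-35],"dr":[0,0,0],"fingers":0.72},{"dp":[0,0,-35],"dr":[0,0,0],"fingers":0.72}])

```text
time_s: 40.42
tool_pos: [0.4741, 0.3488, 0.1656]
tool_rot: [180.0, -0.0, 101.1]
force: [-0.2, 0.6, -0.3]
grip_width: 0.0241
grasp_force: 0.0
```

Call:
step_arm(moves=[{"dp":[-40,15,-35],"dr":[0,0,0],"fingers":0.72},{"dp":[-40,15,-35],"dr":[0,0,0],"fingers":0.72},{"dp":[-40,15,-30],"dr":[0,0,0],"fingers":0.72},{"dp":[-25,15,0],"dr":[0,0,0],"fingers":0.72},{"dp":[0,0,0],"dr":[0,0,0],"fingers":0.72}])

```text
time_s: 41.05
tool_pos: [0.5626, 0.215, 0.2648]
tool_rot: [179.9, 0.0, 100.8]
force: [-0.1, 0.1, -0.1]
grip_width: 0.0247
grasp_force: 0.0
```

Call:
step_arm(moves=[{"dp":[0,0,0],"dr":[0,0,0],"fingers":0.72},{"dp":[0,0,0],"dr":[0,0,0],"fingers":0.72},{"dp":[0,0,0],"dr":[0,0,0],"fingers":0.72},{"dp":[0,0,0],"dr":[0,0,0],"fingers":0.72},{"dp":[0,0,0],"dr":[0,0,0],"fingers":0.72}])

```text
time_s: 41.68
tool_pos: [0.5608, 0.2183, 0.2636]
tool_rot: [180.0, -0.0, 101.1]
force: [-0.5, 0.2, -0.5]
grip_width: 0.0244
grasp_force: 0.0
```

```bash
python3 - <<'E'
from h import *
o=env.get_obs();print(o["tool_pos"],o["force"])
w,m=snap("w13");t=env.read_camera("side")[:,:,::-1]
cv2.imwrite("pics/v13.png",np.hstack([cv2.resize(w[0:300,150:500],(400,343)),cv2.resize(t[180:405,230:492],(400,343))]))
E
```

```text
[0.5607749  0.21832365 0.26355535] [-0.46833898  0.20153389 -0.53439647]
```

View pics/v13.png

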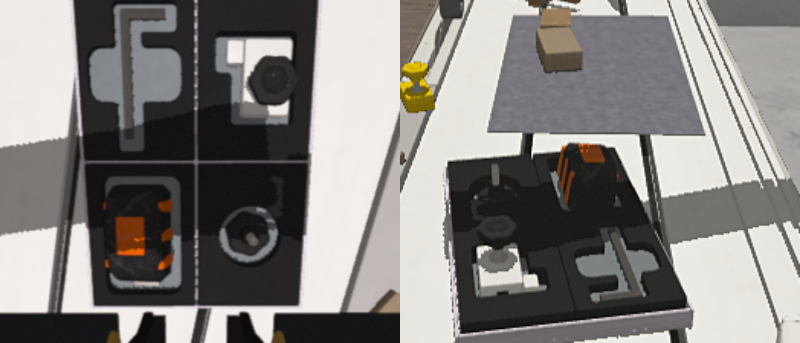

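All four items are seated: key (130,80), stop (265,80), tape (140,235), knob (248,235). The wood blocks are unmoved on the mat.

```bash
python3 - <<'E'
from cell import env
print(env.sign_off())
E
```

```text
the job is handed in; nothing more can be done
None
```

I put all four kit items in their cut-outs in the foam tray, left the offcut and sanding block where they lay, and handed the job in at about 42 s; the sign-off returned no verdict.

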